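Pour weighed walnuts into a gift box

TASK

Six walnuts have been weighed in the steel scoop. Pick the scoop up off the scale, keep its lip low over the open wooden gift box and pour all six walnuts into it without fingering them, then set the empty scoop gently back upright on the middle of the scale's pan and let go of it. Last, shut the lid of the gift box, and leave the other things on the counter where they are.

Things in the scene. Friction and masses are not known exactly. Their poses are not given: they have to be found in the camera images.
- scoop: Steel scoop: open trough 150 long (x), 64 wide (y, grip across this), 48 high, walls 3. Back wall at x = +55, round handle (22 thick, at z = 34) on to x = +115; flat floor to x = -45, then a 33 degree ramp up to the open lip at x = -95. Origin: underside, near the centre of mass; z up. 0.18 kg. Starts on the scale, lip roughly towards the robot; empties when tipped 55 to 65 degrees.
- lip (a point): Middle of the scoop's pouring lip, at (-95, 0, 35) in the scoop's frame; same axes as the scoop.
- nut1: One of the six walnuts in the scoop, brown, nearly round, 31 by 27 mm, about 15 g. Origin at its centre.
- nut2: One of the six walnuts in the scoop, brown, nearly round, 31 by 27 mm, about 15 g. Origin at its centre.
- nut3: One of the six walnuts in the scoop, brown, nearly round, 31 by 27 mm, about 15 g. Origin at its centre.
- nut4: One of the six walnuts in the scoop, brown, nearly round, 31 by 27 mm, about 15 g. Origin at its centre.
- nut5: One of the six walnuts in the scoop, brown, nearly round, 31 by 27 mm, about 15 g. Origin at its centre.
- nut6: One of the six walnuts in the scoop, brown, nearly round, 31 by 27 mm, about 15 g. Origin at its centre.
- giftbox: Open wooden gift box, fixed to the counter, outside 170 (x) by 160 (y) by 60 high, walls and floor 6 thick, empty. Origin: centre of its underside; x points to its hinged rim, the far one as seen from the robot. The lid stands open on that rim.
- lid (a joint): Angle of the box's lid, rad: 0 shut, grows as it opens up and away, limit 1.9; starts at about 1.6 to 1.85 (roughly upright). A stiff hinge holds it at any angle; about 2 N near its free edge moves it. Wooden plate 170 (hinge to free edge) by 160 by 8 thick.
- lid_handle (a point): Tip of the small brass knob on the lid's outer face, 35 above that face, on the lid's midline 30 mm from its free edge. With the lid open the knob points away from the robot.
- lid_hinge (a point): Middle of the lid's hinge line, at (85, 0, 60) in the box's frame; its own z axis is the lid's outward normal (up when shut) and its -x axis runs along the lid towards the free edge; the hinge axis is y.
- scale: Grey shop scale, fixed, housing 250 (x) by 180 (y) by 40 high with a dark display at its -x end, carrying a flat steel pan 190 by 170. Origin: on the counter, below the pan's centre (within 8 mm).
- pan (a point): Centre of the scale's pan, on the pan's top face, 52 above the counter.
- honey_jar: Bystander: amber jar, 66 diameter, 85 high. Origin at the centre of its underside.
- tin: Bystander: tin can with a paper label, 68 diameter, 90 high. Origin at the centre of its underside.
- bowl: Bystander: white ceramic bowl, 120 diameter, 50 high. Origin at the centre of its underside.
- carton: Bystander: closed cardboard box, 90 by 130 by 50 high. Origin at the centre of its underside.
- spatula: Bystander: spatula lying flat. Origin at its middle, on its underside.
- syrup: Bystander: green glass bottle, 60 diameter, 130 high. Origin at the centre of its underside.

How it is judged:
On the way, in this order (a step that is already met when the one before it is completed fails the run):
1. the scoop is lifted at least 60 mm off the pan (z of scoop in the frame of pan above 0.06 m), for 0.1 s.
2. all six walnuts lie in the gift box while the scoop is still held up in the air, its origin more than 120 mm above the counter (x of nut1 in the frame of giftbox between -0.08 and 0.08 m and y of nut1 in the frame of giftbox between -0.075 and 0.075 m and z of nut1 in the frame of giftbox between 0 and 0.06 m and x of nut2 in the frame of giftbox between -0.08 and 0.08 m and y of nut2 in the frame of giftbox between -0.075 and 0.075 m and z of nut2 in the frame of giftbox between 0 and 0.06 m and x of nut3 in the frame of giftbox between -0.08 and 0.08 m and y of nut3 in the frame of giftbox between -0.075 and 0.075 m and z of nut3 in the frame of giftbox between 0 and 0.06 m and x of nut4 in the frame of giftbox between -0.08 and 0.08 m and y of nut4 in the frame of giftbox between -0.075 and 0.075 m and z of nut4 in the frame of giftbox between 0 and 0.06 m and x of nut5 in the frame of giftbox between -0.08 and 0.08 m and y of nut5 in the frame of giftbox between -0.075 and 0.075 m and z of nut5 in the frame of giftbox between 0 and 0.06 m and x of nut6 in the frame of giftbox between -0.08 and 0.08 m and y of nut6 in the frame of giftbox between -0.075 and 0.075 m and z of nut6 in the frame of giftbox between 0 and 0.06 m and height (world z) of scoop above 0.12 m), for 0.2 s.
3. the empty scoop stands upright on the scale's pan, its origin within 45 mm of the pan's centre, and the gripper has let go of it, while the lid is still open (over 1 rad) (horizontal distance between scoop and pan below 0.045 m and z of scoop in the frame of pan between -0.006 and 0.008 m and angle between scoop's own z axis and vertical below 0.1 rad and linear speed of scoop below 0.03 m/s and contact force between the fingers and scoop below 0.1 N and value of joint lid above 1 rad), for 0.2 s.
At the end, for the whole second after the job is handed in: All six walnuts lie inside the gift box; its lid is fully shut (within 0.05 rad, about 8 mm at the free edge); the empty scoop stands at rest, upright (within 0.1 rad) on the scale's pan, its origin within 45 mm of the pan's centre, released (x of nut1 in the frame of giftbox between -0.08 and 0.08 m and y of nut1 in the frame of giftbox between -0.075 and 0.075 m and z of nut1 in the frame of giftbox between 0 and 0.06 m and x of nut2 in the frame of giftbox between -0.08 and 0.08 m and y of nut2 in the frame of giftbox between -0.075 and 0.075 m and z of nut2 in the frame of giftbox between 0 and 0.06 m and x of nut3 in the frame of giftbox between -0.08 and 0.08 m and y of nut3 in the frame of giftbox between -0.075 and 0.075 m and z of nut3 in the frame of giftbox between 0 and 0.06 m and x of nut4 in the frame of giftbox between -0.08 and 0.08 m and y of nut4 in the frame of giftbox between -0.075 and 0.075 m and z of nut4 in the frame of giftbox between 0 and 0.06 m and x of nut5 in the frame of giftbox between -0.08 and 0.08 m and y of nut5 in the frame of giftbox between -0.075 and 0.075 m and z of nut5 in the frame of giftbox between 0 and 0.06 m and x of nut6 in the frame of giftbox between -0.08 and 0.08 m and y of nut6 in the frame of giftbox between -0.075 and 0.075 m and z of nut6 in the frame of giftbox between 0 and 0.06 m and horizontal distance between scoop and pan below 0.045 m and z of scoop in the frame of pan between -0.006 and 0.008 m and angle between scoop's own z axis and vertical below 0.1 rad and linear speed of scoop below 0.03 m/s and value of joint lid below 0.05 rad and linear speed of each of nut1, nut2, nut3, nut4, nut5, nut6 below 0.05 m/s); the robot touches nothing.
It fails at once if a finger touches a walnut (more than 1 N) (contact force between the fingers and nut1 above 1 N or contact force between the fingers and nut2 above 1 N or contact force between the fingers and nut3 above 1 N or contact force between the fingers and nut4 above 1 N or contact force between the fingers and nut5 above 1 N or contact force between the fingers and nut6 above 1 N).
It fails at once if the scoop is tipped (over 0.6 rad) with its lip more than 220 mm above the counter (angle between scoop's own z axis and vertical above 0.6 rad and height (world z) of lip above 0.22 m).
It fails at once if the scoop is dropped onto the scale: it moves faster than 0.5 m/s while less than 20 mm above the pan (horizontal distance between scoop and pan below 0.12 m and z of scoop in the frame of pan below 0.02 m and linear speed of scoop above 0.5 m/s).
It fails at once if a bystander (jar, tin, bowl, carton, spatula, bottle) is moved more than 40 mm (distance of any of honey_jar, tin, bowl, carton, spatula, syrup from where it was at the start of the episode above 0.04 m).
It also fails if it takes over 72 s, if anything falls off the work surface, if the arm or the gripper's body presses on something with over 40 N, if the wrist force passes 120 N, or if a joint passes its speed limit or range.

ROBOT

A 6-joint arm with a two-finger parallel gripper is mounted at the origin on the work surface. World frame = base frame: x ahead of the robot, y to its left, z up, the work surface at z = 0. Lengths are in m, angles in rad, forces in N, time in s.
With the tool pointing down it reaches from about 0.4 to 0.825 m from the base axis. Payload 7 kg.
Tool frame: the origin (TCP) lies at the very end of the fingers, on their centre line; the grasp point (between the pads) lies manip.tcp_to_grasp behind it (manip.tcp_to_grasp is the distance from the TCP to the grasp point, in m); z points along the fingers, y is the line along which they close (so a half turn about z gives the same grasp; the last joint's range is limited). The gripper opens to 88 mm and grips with 3 to 60 N. Pads are 19 mm wide; open, the fingers measure 130 mm over their backs; the gripper's body (78 mm by 193 mm) begins 47 mm behind the grasp point.
Start: joints at [-1.049, 0.359, 0.012, 0, -1.224, -0.288], TCP at [0.156, -0.657, 0.204] pointing down, gripper open.
Joint ranges: [-3.07, 3.07], [-1.43, 2.12], [-1.02, 1.25], [-3.03, 1.67], [-3.05, -0], [-3.03, 3.03]. Speed limits (rad/s): [2.39, 2.39, 3.01, 3.14, 3.14, 3.14].

INTERFACE

Orientations are given as a 3x3 rotation matrix whose columns are the frame's x, y, z axes.
In Python, from bench import sensors, imaging, manip, models gives the robot as it stands.
- The arm moves only by the tool carry_out, never from a script. Its argument "commands" is a list of rows, each an object with "fingers": the finger opening in mm, from 0 to 87.6; "xyz": the shift along the tool's x, y, z as a fraction of full scale, a list of three; "roll": the turn about the tool's z as a fraction of full scale. In form: [{"fingers": fingers, "xyz": [x, y, z], "roll": roll}, ...]. A call has 1 to 10 rows; each row is the pose to reach, as a shift and turn from the pose commanded when the call began, along the tool's axes at that moment; what a row does not reach only later rows make up. Full scale, the value 1, is 0.25 m for a shift and 90 degrees for a turn. A row lasts 1/8 s, in which the tool goes at most 62.5 mm and 10.7 degrees, less where a joint would pass 70% of its speed; a pose out of reach is approached as far as the arm can. A call with a number of a shift or a turn outside -1 to 1 is refused whole. A call with a gripper value outside its range is refused whole. The fingers move at their own pace and stop on an object; the grip force is fixed at half the most. Time passes only in rows, so rows that repeat a pose let the fingers close. It gives the time, the measured TCP pose, the force, the opening and the grip force at its end, in the units of the state.
- sensors.sense(): the state, without advancing time (a new reading comes with each control period).
- imaging.read_camera(name): name is "scene" or "top" or "wrist"; returns a dict with "pixels" (400x640x3 uint8, red, green, blue), "intrinsics" (3x3 intrinsics, pixels), "R" (3x3) and "t" (3): a world point X has camera coordinates R X + t. Camera axes: x right, y down, z forward; pixel columns grow to the right and rows downward; lengths in m; the calibration is good to about 2 mm. A picture is of the moment at which its call begins. There is no depth.
- manip.sign_off(): hands the job in; it is judged then, once.
Trained networks look in a picture, given as the dict that the camera call returned (one of the last four; its "shot" number tells which), for a name from the list of things; names that differ only in an ending like _2 or _b are one class to them, and where a whole thing is asked for, a point or a joint stands for the part that bears it (a point fixed in the world has none). Each returns a list of dicts, best first, with "conf" (0 to 1); they miss things now and then, are a little off and sometimes report something else, mostly with a low value. They report only what shows in the picture. A call takes as long as a camera call.
- models.look_for(label, picture): "uv" ([column, row] in pixels, amid what is visible of it).
The state is a dict: "time_s": time; "joints": joint angles; "qvel": joint speeds; "effort": joint torques, N m; "tool_pos": TCP position; "eef_rot": TCP orientation; "force": force on the tool from outside, world axes, zero at the start; "wrist_torque": the same for the moment, N m; "opening": opening from 0.0 (shut) to 1.0 (fully open); "finger_force": force on a finger pad.
Only numpy, scipy, OpenCV 4.12 (cv2) and the standard library are available. Lean on these libraries where they do the work, as an engineer would, in place of code of your own. Each camera call takes 0.05 s, during which the arm holds its last target. There are 200 camera calls.

## Working session

There is one attempt and no reset: what is moved stays moved. The work goes in short steps, Python scripts to look and compute and a tool call to move; the robot and the scene stay as the last step left them, time stands still between calls to the robot, and variables do not carry over. Pictures are saved under pics/ and viewed, at most 10 in all, crops included, and the job is handed in when it is done.

Besides the shell and the picture viewer there is one more tool, called after ">>>" by a JSON object that holds its "method" and its "body", one argument or row to a line. carry_out: Moves the arm, as the interface text tells. Shift numbers are shares of 0.25 m and turn numbers shares of 90 degrees, none past 1 either way. Its arguments: {"type":"object","properties":{"commands":{"type":"array"}},"required":["commands"]}

```bash
mkdir -p pics; ls; cat > h.py <<'E'
import numpy as np, cv2
from bench import sensors, imaging, manip, models
def cam(n): return imaging.read_camera(n)
def save(p,f): cv2.imwrite('pics/'+f,p['pixels'][:,:,::-1])
def ray(p,uv):
    d=np.linalg.inv(p['intrinsics'])@np.array([uv[0],uv[1],1.]); R=np.array(p['R']);t=np.array(p['t'])
    return -R.T@t, R.T@d/np.linalg.norm(d)
def onz(p,uv,z):
    c,d=ray(p,uv); return c+d*(z-c[2])/d[2]
def tri(obs):
    A=np.zeros((3,3));b=np.zeros(3)
    for p,uv in obs:
        c,d=ray(p,uv);M=np.eye(3)-np.outer(d,d);A+=M;b+=M@c
    x=np.linalg.solve(A,b)
    return x,[float(np.linalg.norm((np.eye(3)-np.outer(d,d))@(x-c))) for c,d in [ray(*o) for o in obs]]
def proj(p,X):
    q=p['intrinsics']@(np.array(p['R'])@np.array(X)+np.array(p['t']));return q[:2]/q[2]
E
python3 - <<'E'
from h import *
s=sensors.sense();print({k:np.round(v,3).tolist() for k,v in s.items()},manip.tcp_to_grasp)
ps={n:cam(n) for n in('scene','top','wrist')}
for n,p in ps.items(): save(p,n+'0.png');print(n,np.round(ray(p,(320,200)),3).tolist())
for l in ['scoop','lip','giftbox','lid','lid_handle','lid_hinge','scale','pan','honey_jar','tin','bowl','carton','spatula','syrup']:
    for n in('scene','top'):
        print(l,n,[(np.round(r['uv']).tolist(),round(r['conf'],2)) for r in models.look_for(l,ps[n])[:2]])
E
```

```text
pics
{'time_s': 0.0, 'joints': [-1.049, 0.359, 0.011, -0.0, -1.224, -0.288], 'qvel': [-0.001, -0.002, 0.0, 0.0, -0.0, 0.001], 'effort': [0.0, -58.272, 29.306, 6.998, 0.007, -0.0], 'tool_pos': [0.156, -0.656, 0.203], 'eef_rot': [[-0.973, -0.232, -0.001], [-0.232, 0.973, 0.002], [0.0, 0.002, -1.0]], 'force': [0.154, 0.398, -0.061], 'wrist_torque': [0.014, 0.022, -0.022], 'finger_force': 0.0, 'opening': 1.006} 0.0188
scene [[1.664, -0.513, 1.388], [-0.604, 0.276, -0.748]]
top [[0.447, -0.009, 1.214], [0.131, 0.008, -0.991]]
wrist [[0.08, -0.674, 0.384], [0.291, 0.058, -0.955]]
scoop scene [([252.0, 198.0], 0.8), ([212.0, 255.0], 0.64)]
scoop top [([402.0, 235.0], 0.9), ([318.0, 190.0], 0.48)]
lip scene [([258.0, 212.0], 0.84)]
lip top [([403.0, 230.0], 0.6)]
giftbox scene [([376.0, 168.0], 0.92), ([258.0, 207.0], 0.24)]
giftbox top [([241.0, 218.0], 0.79)]
lid scene [([393.0, 160.0], 0.58)]
lid top [([230.0, 193.0], 0.77)]
lid_handle scene [([391.0, 166.0], 0.75)]
lid_handle top [([402.0, 238.0], 0.73), ([227.0, 190.0], 0.59)]
lid_hinge scene [([392.0, 165.0], 0.79), ([255.0, 200.0], 0.59)]
lid_hinge top [([227.0, 192.0], 0.82)]
scale scene [([248.0, 217.0], 0.73), ([184.0, 238.0], 0.52)]
scale top [([388.0, 240.0], 0.96), ([407.0, 232.0], 0.23)]
pan scene [([246.0, 219.0], 0.79)]
pan top [([389.0, 236.0], 0.97)]
honey_jar scene [([337.0, 206.0], 0.62)]
honey_jar top [([316.0, 192.0], 0.68)]
tin scene [([316.0, 186.0], 0.68)]
tin top [([328.0, 230.0], 0.97)]
bowl scene [([357.0, 236.0], 0.79), ([335.0, 208.0], 0.46)]
bowl top [([313.0, 144.0], 0.86), ([403.0, 220.0], 0.4)]
carton scene [([427.0, 152.0], 0.77)]
carton top [([157.0, 231.0], 0.77)]
spatula scene [([184.0, 240.0], 0.87), ([214.0, 250.0], 0.3)]
spatula top [([490.0, 233.0], 0.9)]
syrup scene [([213.0, 252.0], 0.74)]
syrup top [([466.0, 187.0], 0.85)]
```

```bash
python3 - <<'E'
import cv2
a=cv2.imread('pics/top0.png')[120:345,130:530];cv2.imwrite('pics/topc.png',cv2.resize(a,(800,450),interpolation=cv2.INTER_CUBIC))
a=cv2.imread('pics/scene0.png')[90:315,150:450];cv2.imwrite('pics/scenec.png',cv2.resize(a,(800,600),interpolation=cv2.INTER_CUBIC))
E
```

```text
(no output)
```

View pics/topc.png

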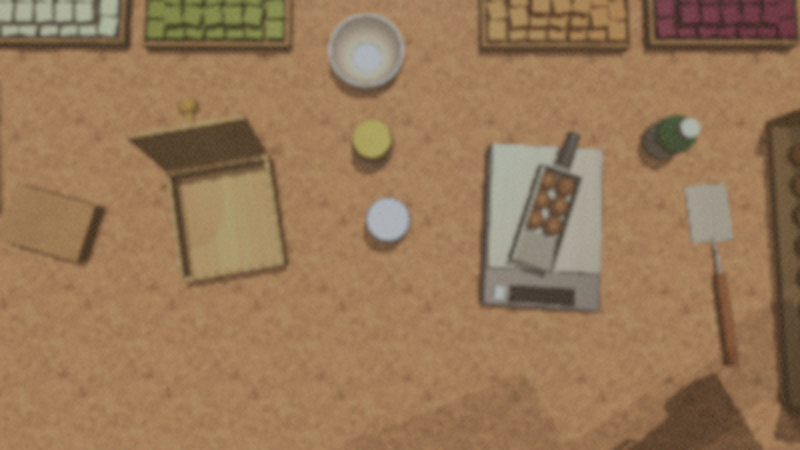

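View pics/scenec.png

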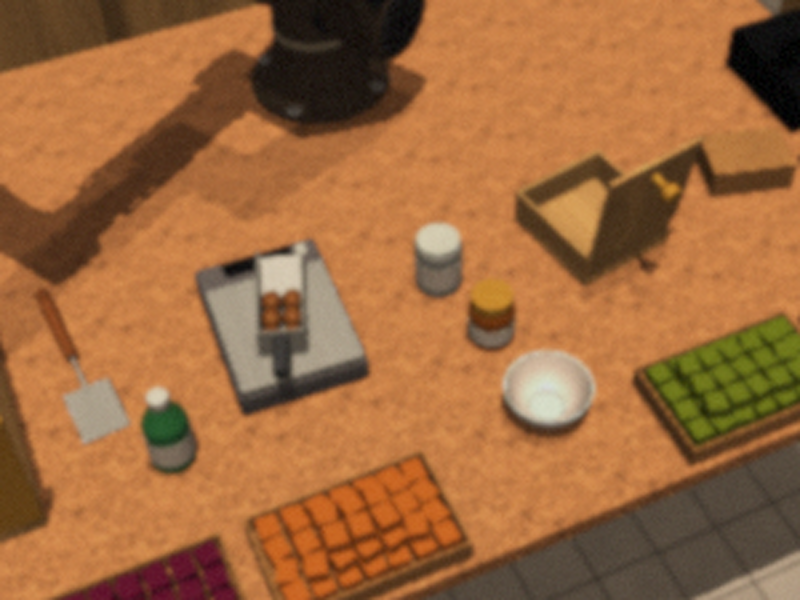

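```bash
python3 - <<'E'
from h import *
p=cam('top');q=cam('scene')
T=lambda c,r:(130+c/2,120+r/2)
S=lambda c,r:(150+c*.375,90+r*.375)
def P(n,uv,z): print(n,np.round(onz(p,uv,z),4).tolist())
P('lipL',T(512,262),.087);P('lipR',T(547,272),.087);P('tip',T(573,135),.086)
P('bwL',T(546,166),.1);P('bwR',T(580,175),.1)
for n,c in dict(NL=(187,282),NR=(286,265),FR=(268,158),FL=(173,178)).items(): P('box'+n,T(*c),.06)
for n,a,b in [('lidtopR',(247,120),(612,185)),('lidtopL',(130,138),(702,143)),('boxNR',(286,265),(518,203)),('boxNL',(187,282),(600,156)),('knob',(188,106),(667,187)),('handletip',(573,135),(283,372)),('lipL',(512,262),(302,258)),('lipR',(547,272),(258,258))]:
    x,e=tri([(p,T(*a)),(q,S(*b))]);print(n,np.round(x,4).tolist(),np.round(e,4).tolist())
for n,c in dict(NL=(482,303),NR=(600,310),FR=(602,150),FL=(490,145)).items(): P('scale'+n,T(*c),.05)
for n,z,uv in [('jar',.085,(316,190)),('tin',.09,(324,230)),('bowl',.05,(313,145)),('syrup',.13,(475,184)),('carton',.05,(157,231))]: P(n,uv,z)
for l in ['scoop','pan','scale','giftbox']:
    u=[models.look_for(l,c)[0]['uv'] for c in (p,q)];x,e=tri([(p,u[0]),(q,u[1])]);print(l,np.round(x,3).tolist(),np.round(e,3).tolist())
E
```

```text
lipL [0.4455, -0.1946, 0.087]
lipR [0.4313, -0.2456, 0.087]
tip [0.6353, -0.29, 0.086]
bwL [0.5863, -0.2453, 0.1]
bwR [0.5732, -0.295, 0.1]
boxNL [0.4123, 0.2909, 0.06]
boxNR [0.4387, 0.1417, 0.06]
boxFR [0.6017, 0.1733, 0.06]
boxFL [0.57, 0.3191, 0.06]
lidtopR [0.634, 0.1832, 0.219] [0.0057, 0.0057]
lidtopL [0.6092, 0.3405, 0.2127] [0.0043, 0.0043]
boxNR [0.4403, 0.1504, 0.0292] [0.005, 0.005]
boxNL [0.4144, 0.3024, 0.0431] [0.0074, 0.0074]
knob [0.6543, 0.2631, 0.2019] [0.0006, 0.0006]
handletip [0.6369, -0.288, 0.0829] [0.003, 0.003]
lipL [0.447, -0.1935, 0.0717] [0.0039, 0.0039]
lipR [0.431, -0.2474, 0.0801] [0.0005, 0.0005]
scaleNL [0.3839, -0.1544, 0.05]
scaleNR [0.3749, -0.3313, 0.05]
scaleFR [0.6179, -0.343, 0.05]
scaleFL [0.625, -0.1701, 0.05]
jar [0.6266, 0.0126, 0.085]
tin [0.5059, -0.0121, 0.09]
bowl [0.7765, 0.0238, 0.05]
syrup [0.6389, -0.4477, 0.13]
carton [0.5019, 0.5034, 0.05]
scoop [0.522, -0.254, 0.044] [0.006, 0.006]
pan [0.485, -0.256, -0.049] [0.037, 0.037]
scale [0.496, -0.23, -0.074] [0.002, 0.002]
giftbox [0.542, 0.239, 0.097] [0.002, 0.002]
```

>>> {"method": "carry_out", "body": {
  "commands": [
    {"fingers": 80, "xyz": [-0.98, 0.56, 0], "roll": 0.367},
    {"fingers": 80, "xyz": [-0.98, 0.56, 0], "roll": 0.367},
    {"fingers": 80, "xyz": [-0.98, 0.56, 0], "roll": 0.367},
    {"fingers": 80, "xyz": [-0.98, 0.56, 0], "roll": 0.367},
    {"fingers": 80, "xyz": [-0.98, 0.56, 0], "roll": 0.367}
  ]
}}

```text
time_s: 2.68
tool_pos: [0.3639, -0.4619, 0.2044]
eef_rot: [[-0.942, 0.335, 0.001], [0.335, 0.942, -0.0], [-0.001, -0.0, -1.0]]
force: [-0.7, -0.3, 0.2]
opening: 0.914
finger_force: 0.0
```

```bash
cat >> h.py <<'E'
def go(x,y,z,yaw=None):
    """print the shift/roll (full-scale shares) from the measured pose to TCP x,y,z; yaw=scoop direction angle in deg (scoop +x = -tool x)"""
    s=sensors.sense();R=np.array(s['eef_rot']);d=R.T@(np.array([x,y,z])-s['tool_pos'])/.25
    a=np.degrees(np.arctan2(-R[1,0],-R[0,0]));r=0 if yaw is None else (a-yaw)/90
    print('t',round(s['time_s'],2),'pos',np.round(s['tool_pos'],4).tolist(),'yaw',round(a,2),'-> xyz',np.round(d,3).tolist(),'roll',round(r,3),'rows',round(np.linalg.norm(d)*4,1),'F',np.round(s['force'],1).tolist(),'ff',np.round(s['finger_force'],1),'op',round(s['opening']*.0876*1000,1),'tilt',round(float(R[2,2]),4))
E
python3 -c "
from h import *
go(.57,-.27,.203,-19.5)"
```

```text
t 2.67 pos [0.3639, -0.4619, 0.2044] yaw -19.59 -> xyz [-0.519, 0.999, 0.006] roll -0.001 rows 4.5 F [-0.7, -0.3, 0.2] ff 0.0 op 80.0 tilt -1.0
```

>>> {"method": "carry_out", "body": {
  "commands": [
    {"fingers": 80, "xyz": [-0.52, 0.99, 0], "roll": 0},
    {"fingers": 80, "xyz": [-0.52, 0.99, 0], "roll": 0},
    {"fingers": 80, "xyz": [-0.52, 0.99, 0], "roll": 0},
    {"fingers": 80, "xyz": [-0.52, 0.99, 0], "roll": 0},
    {"fingers": 80, "xyz": [-0.52, 0.99, 0], "roll": 0},
    {"fingers": 80, "xyz": [-0.52, 0.99, 0], "roll": 0}
  ]
}}

```text
time_s: 3.42
tool_pos: [0.5693, -0.2725, 0.2036]
eef_rot: [[-0.943, 0.333, -0.0], [0.333, 0.943, 0.0], [0.0, -0.0, -1.0]]
force: [-0.7, -0.4, -0.8]
opening: 0.91
finger_force: 0.0
```

```bash
python3 -c "
from h import *
w=cam('wrist');save(w,'w1.png');cv2.imwrite('pics/w1.png',cv2.resize(cv2.imread('pics/w1.png'),(800,500)))
d=np.array([.942,-.335]);l=np.array([.4384,-.2201])
for k in (0,.095,.15,.21): print(k,np.round(proj(w,[*(l+k*d),.086])*1.25))
go(.606,-.28,.068,-19.5)"
```

```text
0 [412.  57.]
0.095 [411. 182.]
0.15 [411. 244.]
0.21 [410. 305.]
t 3.48 pos [0.5684, -0.2734, 0.2037] yaw -19.53 -> xyz [-0.151, 0.025, 0.543] roll -0.0 rows 2.3 F [-0.4, -0.5, 0.7] ff 0.0 op 79.9 tilt -1.0
```

View pics/w1.png

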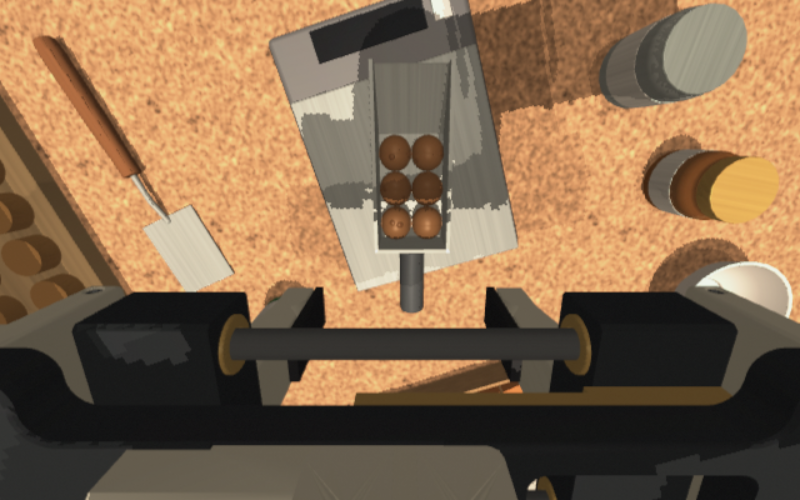

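>>> {"method": "carry_out", "body": {
  "commands": [
    {"fingers": 60, "xyz": [-0.16, 0.025, 0.25], "roll": 0},
    {"fingers": 50, "xyz": [-0.16, 0.025, 0.54], "roll": 0},
    {"fingers": 50, "xyz": [-0.16, 0.025, 0.54], "roll": 0},
    {"fingers": 50, "xyz": [-0.16, 0.025, 0.54], "roll": 0}
  ]
}}

```text
time_s: 3.98
tool_pos: [0.6057, -0.2825, 0.0671]
eef_rot: [[-0.941, 0.337, -0.004], [0.337, 0.941, 0.001], [0.004, -0.001, -1.0]]
force: [0.4, -1.0, 0.2]
opening: 0.582
finger_force: 0.0
```

```bash
python3 -c "
from h import *
w=cam('wrist');save(w,'w2.png');cv2.imwrite('pics/w2.png',cv2.imread('pics/w2.png')[20:360,120:520])
go(.608,-.281,.068,-19.5)"
```

```text
t 4.03 pos [0.6069, -0.2827, 0.0691] yaw -19.68 -> xyz [-0.002, 0.008, 0.004] roll -0.002 rows 0.0 F [-0.5, 0.3, 0.9] ff 0.0 op 50.4 tilt -1.0
```

View pics/w2.png

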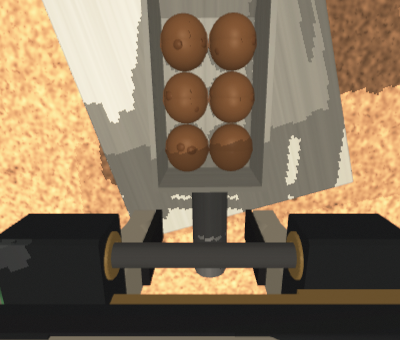

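>>> {"method": "carry_out", "body": {
  "commands": [
    {"fingers": 10, "xyz": [0, 0.008, 0], "roll": 0},
    {"fingers": 10, "xyz": [0, 0.008, 0], "roll": 0},
    {"fingers": 10, "xyz": [0, 0.008, 0], "roll": 0},
    {"fingers": 10, "xyz": [0, 0.008, 0], "roll": 0},
    {"fingers": 10, "xyz": [0, 0.008, 0], "roll": 0}
  ]
}}

```text
time_s: 4.65
tool_pos: [0.6085, -0.2799, 0.0695]
eef_rot: [[-0.942, 0.336, 0.001], [0.336, 0.942, -0.0], [-0.001, 0.0, -1.0]]
force: [-0.1, 1.1, 2.8]
opening: 0.178
finger_force: 25.1
```

```bash
python3 -c "
from h import *
w=cam('wrist');save(w,'w3.png')
go(.608,-.281,.088,-19.5)"
```

```text
t 4.7 pos [0.6085, -0.2799, 0.0694] yaw -19.63 -> xyz [0.0, -0.005, -0.074] roll -0.001 rows 0.3 F [-0.2, 0.4, 2.6] ff 25.2 op 15.2 tilt -1.0
```

>>> {"method": "carry_out", "body": {
  "commands": [
    {"fingers": 10, "xyz": [0, 0, -0.02], "roll": 0},
    {"fingers": 10, "xyz": [0, 0, -0.04], "roll": 0},
    {"fingers": 10, "xyz": [0, 0, -0.06], "roll": 0},
    {"fingers": 10, "xyz": [0, 0, -0.08], "roll": 0}
  ]
}}

```text
time_s: 5.2
tool_pos: [0.6083, -0.2799, 0.0894]
eef_rot: [[-0.942, 0.336, 0.0], [0.336, 0.942, 0.0], [-0.0, 0.0, -1.0]]
force: [0.0, -0.2, -0.7]
opening: 0.111
finger_force: 0.0
```

```bash
python3 -c "
from h import *
w=cam('wrist');save(w,'w4.png')
a=cv2.imread('pics/w3.png')[0:300,160:480];b=cv2.imread('pics/w4.png')[0:300,160:480]
cv2.imwrite('pics/w34.png',np.hstack([a,b]))
go(.608,-.281,.088,-19.5)"
```

```text
t 5.25 pos [0.6087, -0.2801, 0.0902] yaw -19.63 -> xyz [0.001, -0.004, 0.009] roll -0.001 rows 0.0 F [0.3, -0.3, 0.3] ff 0.0 op 9.8 tilt -1.0
```

View pics/w34.png

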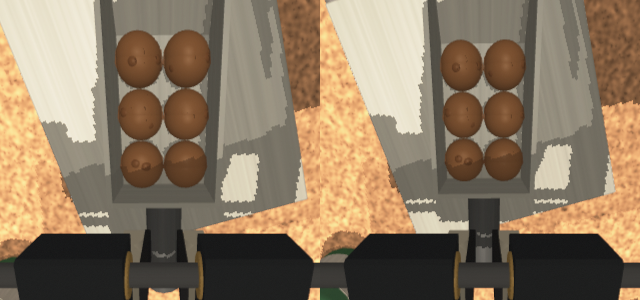

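```bash
python3 -c "
from h import *
w=cam('wrist');s=sensors.sense();R=np.array(s['eef_rot']);tp=np.array(s['tool_pos'])
Rc=np.array(w['R']);c=-Rc.T@np.array(w['t']);off=R.T@(c-tp);Rct=Rc@R
print('f',w['intrinsics'][0][0],'off',off.round(4))
Rz=np.array([[-.942,.336,0],[.336,.942,0],[0,0,-1.]])
def mk(p):
    r=Rct@Rz.T;cc=np.array(p)+Rz@off;return dict(R=r,t=-r@cc,intrinsics=w['intrinsics'])
v=[mk([.5684,-.2734,.2037]),mk([.6085,-.2799,.0694]),mk([.6087,-.2801,.0902])]
for n,u in dict(bl=[(300,200),(272,201),(277,190)],br=[(360,200),(373,202),(372,192)],nutTL=[(316,122),(298,58),(302,65)],nutBR=[(341,177),(345,164),(343,159)]).items():
    x,e=tri(list(zip(v,u)));print(n,x.round(4),np.round(e,4))
    print([proj(a,x).round().tolist() for a in v])
p=cam('top');print(onz(p,(402,222),.07))
"
```

```text
f 278.23116419656805 off [ 0.0781 -0.0003 -0.181 ]
bl [ 0.5756 -0.3053  0.0734] [0.0013 0.0003 0.0014]
[[300.0, 199.0], [272.0, 201.0], [277.0, 192.0]]
br [ 0.605  -0.2394  0.0576] [0.0006 0.0014 0.0016]
[[360.0, 200.0], [375.0, 202.0], [370.0, 193.0]]
nutTL [ 0.5002 -0.2577  0.0677] [0.0006 0.0005 0.0007]
[[316.0, 122.0], [298.0, 59.0], [301.0, 65.0]]
nutBR [ 0.5736 -0.2515  0.0454] [0.001  0.0006 0.0004]
[[342.0, 177.0], [344.0, 164.0], [343.0, 159.0]]
[ 0.5323339  -0.24721398  0.07      ]
```

```bash
python3 -c "
from h import *
p=cam('scene');save(p,'s2.png');cv2.imwrite('pics/s2c.png',cv2.resize(cv2.imread('pics/s2.png')[140:290,170:350],(720,600),interpolation=cv2.INTER_CUBIC))
u=lambda X:((proj(p,X)-[170,140])*4).round().tolist()
s=sensors.sense();print('tcp',u(s['tool_pos']))
d=np.array([.942,-.335]);l=np.array([.4384,-.2201])
for z in (.052,.086): print(z,[u([*(l+k*d),z]) for k in (0,.15,.178,.21)])
"
```

```text
tcp [338.0, 327.0]
0.052 [[341.0, 204.0], [342.0, 327.0], [342.0, 351.0], [342.0, 380.0]]
0.086 [[337.0, 179.0], [338.0, 302.0], [338.0, 327.0], [338.0, 356.0]]
```

View pics/s2c.png

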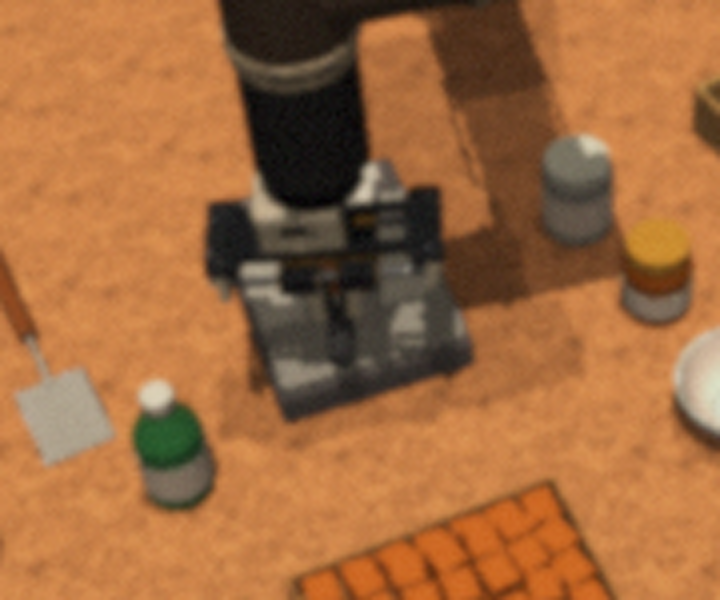

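>>> {"method": "carry_out", "body": {
  "commands": [
    {"fingers": 45, "xyz": [0, 0, 0], "roll": 0},
    {"fingers": 45, "xyz": [0, 0, 0], "roll": 0},
    {"fingers": 45, "xyz": [0, 0, 0], "roll": 0},
    {"fingers": 45, "xyz": [0, 0, 0.06], "roll": 0},
    {"fingers": 45, "xyz": [0, 0, 0.125], "roll": 0},
    {"fingers": 45, "xyz": [0, 0, 0.125], "roll": 0},
    {"fingers": 10, "xyz": [0, 0, 0.125], "roll": 0},
    {"fingers": 10, "xyz": [0, 0, 0.125], "roll": 0},
    {"fingers": 10, "xyz": [0, 0, 0.125], "roll": 0},
    {"fingers": 10, "xyz": [0, 0, 0.125], "roll": 0}
  ]
}}

```text
time_s: 6.65
tool_pos: [0.6086, -0.28, 0.0583]
eef_rot: [[-0.942, 0.336, 0.001], [0.336, 0.942, -0.0], [-0.001, 0.0, -1.0]]
force: [-1.0, -0.2, 1.5]
opening: 0.24
finger_force: 30.0
```

```bash
python3 -c "
from h import *
go(.608,-.281,.088,-19.5)"
```

```text
t 6.65 pos [0.6086, -0.28, 0.0583] yaw -19.63 -> xyz [0.001, -0.005, -0.119] roll -0.001 rows 0.5 F [-1.0, -0.2, 1.5] ff 30.0 op 21.0 tilt -1.0
```

>>> {"method": "carry_out", "body": {
  "commands": [
    {"fingers": 10, "xyz": [0, 0, -0.02], "roll": 0},
    {"fingers": 10, "xyz": [0, 0, -0.04], "roll": 0},
    {"fingers": 10, "xyz": [0, 0, -0.06], "roll": 0},
    {"fingers": 10, "xyz": [0, 0, -0.08], "roll": 0},
    {"fingers": 10, "xyz": [0, 0, -0.08], "roll": 0}
  ]
}}

```text
time_s: 7.28
tool_pos: [0.6086, -0.28, 0.0784]
eef_rot: [[-0.942, 0.336, 0.001], [0.336, 0.942, -0.0], [-0.001, 0.0, -1.0]]
force: [0.2, 0.4, -2.0]
opening: 0.245
finger_force: 30.0
```

```bash
python3 -c "
from h import *
w=cam('wrist');save(w,'w5.png')
p=cam('scene');save(p,'s3.png')
a=cv2.resize(cv2.imread('pics/w5.png')[0:300,160:480],(400,375));b=cv2.resize(cv2.imread('pics/s3.png')[160:250,200:296],(400,375),interpolation=cv2.INTER_CUBIC)
cv2.imwrite('pics/w5s.png',np.hstack([a,b]))
s=sensors.sense();print(np.round(s['wrist_torque'],3))
go(.608,-.281,.088,-19.5)"
```

```text
[-0.079 -0.211 -0.007]
t 7.38 pos [0.6082, -0.2798, 0.0778] yaw -19.63 -> xyz [-0.001, -0.005, -0.041] roll -0.001 rows 0.2 F [-0.2, 0.5, -3.5] ff 30.0 op 21.5 tilt -1.0
```

View pics/w5s.png

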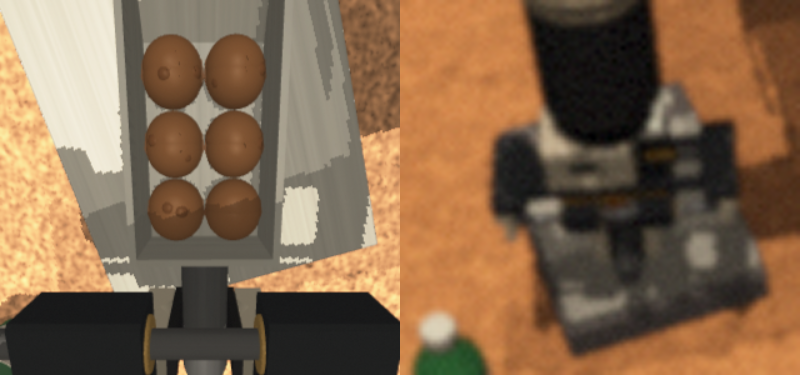

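>>> {"method": "carry_out", "body": {
  "commands": [
    {"fingers": 10, "xyz": [0, 0, -0.02], "roll": 0},
    {"fingers": 10, "xyz": [0, 0, -0.06], "roll": 0},
    {"fingers": 10, "xyz": [0, 0, -0.13], "roll": 0},
    {"fingers": 10, "xyz": [0, 0, -0.22], "roll": 0},
    {"fingers": 10, "xyz": [0, 0, -0.32], "roll": 0},
    {"fingers": 10, "xyz": [0, 0, -0.42], "roll": 0},
    {"fingers": 10, "xyz": [0, 0, -0.52], "roll": 0},
    {"fingers": 10, "xyz": [0, 0, -0.61], "roll": 0},
    {"fingers": 10, "xyz": [0, 0, -0.68], "roll": 0},
    {"fingers": 10, "xyz": [0, 0, -0.72], "roll": 0}
  ]
}}

```text
time_s: 8.62
tool_pos: [0.6085, -0.28, 0.2595]
eef_rot: [[-0.942, 0.336, 0.002], [0.336, 0.942, -0.0], [-0.002, 0.0, -1.0]]
force: [-1.0, -0.8, -3.9]
opening: 0.242
finger_force: 30.0
```

```bash
python3 -c "
from h import *
p=cam('scene');q=cam('top');save(p,'s4.png');save(q,'t4.png')
s=sensors.sense();print(np.round(s['wrist_torque'],3))
for n,c in (('s',p),('t',q)):
    print(n,[(l,[(np.round(r['uv']).tolist(),round(r['conf'],2)) for r in models.look_for(l,c)[:1]]) for l in ('scoop','lip','lid_handle')])
print(proj(p,s['tool_pos']),proj(q,s['tool_pos']))
a=cv2.resize(cv2.imread('pics/s4.png')[90:240,200:360],(400,375),interpolation=cv2.INTER_CUBIC);b=cv2.resize(cv2.imread('pics/t4.png')[150:300,360:520],(400,375),interpolation=cv2.INTER_CUBIC)
cv2.imwrite('pics/st4.png',np.hstack([a,b]))
go(.5,-.02,.27,-4)"
```

```text
[-0.103 -0.344 -0.037]
s [('scoop', [([393.0, 167.0], 0.61)]), ('lip', [([250.0, 180.0], 0.66)]), ('lid_handle', [([392.0, 166.0], 0.88)])]
t [('scoop', [([424.0, 234.0], 0.62)]), ('lip', [([425.0, 231.0], 0.75)]), ('lid_handle', [([230.0, 188.0], 0.97)])]
[248.87834049 188.2591342 ] [429.55926285 186.68704849]
t 9.03 pos [0.608, -0.2798, 0.2568] yaw -19.63 -> xyz [0.756, 0.834, -0.052] roll -0.174 rows 4.5 F [0.9, -0.0, -4.1] ff 30.0 op 21.3 tilt -1.0
```

View pics/st4.png

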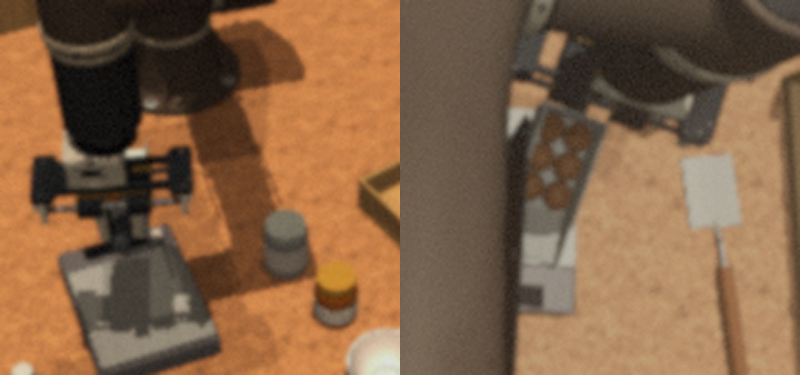

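```bash
python3 -c "
from h import *
go(.604,-.03,.275,-4.6)"
```

```text
t 9.03 pos [0.608, -0.2798, 0.2568] yaw -19.63 -> xyz [0.351, 0.936, -0.072] roll -0.167 rows 4.0 F [0.9, -0.0, -4.1] ff 30.0 op 21.3 tilt -1.0
```

>>> {"method": "carry_out", "body": {
  "commands": [
    {"fingers": 10, "xyz": [0.01, 0.03, 0], "roll": -0.005},
    {"fingers": 10, "xyz": [0.035, 0.094, -0.02], "roll": -0.017},
    {"fingers": 10, "xyz": [0.07, 0.187, -0.04], "roll": -0.033},
    {"fingers": 10, "xyz": [0.112, 0.3, -0.06], "roll": -0.053},
    {"fingers": 10, "xyz": [0.158, 0.421, -0.07], "roll": -0.075},
    {"fingers": 10, "xyz": [0.204, 0.543, -0.072], "roll": -0.097},
    {"fingers": 10, "xyz": [0.249, 0.665, -0.072], "roll": -0.119},
    {"fingers": 10, "xyz": [0.291, 0.777, -0.072], "roll": -0.139},
    {"fingers": 10, "xyz": [0.326, 0.87, -0.072], "roll": -0.155},
    {"fingers": 10, "xyz": [0.351, 0.936, -0.072], "roll": -0.167}
  ]
}}

```text
time_s: 10.28
tool_pos: [0.604, -0.028, 0.2764]
eef_rot: [[-0.997, 0.078, 0.001], [0.078, 0.997, 0.0], [-0.001, 0.0, -1.0]]
force: [0.9, 0.4, -2.8]
opening: 0.24
finger_force: 30.0
```

```bash
python3 -c "
from h import *
s=sensors.sense();print(np.round(s['wrist_torque'],3))
go(.5987,.252,.275,10.4)"
```

```text
[-0.083 -0.243  0.029]
t 10.28 pos [0.604, -0.028, 0.2764] yaw -4.45 -> xyz [0.108, 1.115, 0.006] roll -0.165 rows 4.5 F [0.9, 0.4, -2.8] ff 30.0 op 21.0 tilt -1.0
```

>>> {"method": "carry_out", "body": {
  "commands": [
    {"fingers": 10, "xyz": [0.005, 0.03, 0], "roll": -0.005},
    {"fingers": 10, "xyz": [0.015, 0.1, 0], "roll": -0.017},
    {"fingers": 10, "xyz": [0.025, 0.2, 0], "roll": -0.033},
    {"fingers": 10, "xyz": [0.035, 0.31, 0], "roll": -0.053},
    {"fingers": 10, "xyz": [0.05, 0.43, 0], "roll": -0.075},
    {"fingers": 10, "xyz": [0.065, 0.55, 0], "roll": -0.097},
    {"fingers": 10, "xyz": [0.08, 0.67, 0], "roll": -0.119},
    {"fingers": 10, "xyz": [0.09, 0.78, 0], "roll": -0.139},
    {"fingers": 10, "xyz": [0.1, 0.86, 0], "roll": -0.155},
    {"fingers": 10, "xyz": [0.108, 0.9, 0], "roll": -0.165}
  ]
}}

```text
time_s: 11.52
tool_pos: [0.5953, 0.1973, 0.2756]
eef_rot: [[-0.984, -0.179, -0.0], [-0.179, 0.984, -0.0], [0.0, -0.0, -1.0]]
force: [-0.7, 0.1, -3.0]
opening: 0.243
finger_force: 30.0
```

```bash
python3 -c "
from h import *
w=cam('wrist');p=cam('scene');q=cam('top');save(w,'w6.png');save(p,'s6.png');save(q,'t6.png')
s=sensors.sense();print(np.round(s['wrist_torque'],3))
B=lambda n,r,z:cv2.resize(cv2.imread('pics/'+n)[r[0]:r[1],r[2]:r[3]],(400,300),interpolation=cv2.INTER_CUBIC)
cv2.imwrite('pics/c6.png',np.vstack([np.hstack([B('s6.png',(100,220,300,460),0),B('t6.png',(130,280,170,370),0)]),np.hstack([B('w6.png',(0,400,0,640),0),B('w6.png',(0,200,200,467),0)])]))
f=lambda u,r:[round((u[0]-r[2])*400/(r[3]-r[2])),round((u[1]-r[0])*300/(r[1]-r[0]))]
print('tcp',f(proj(p,s['tool_pos']),(100,220,300,460)),f(proj(q,s['tool_pos']),(130,280,170,370)))
go(.5987,.252,.275,10.4)"
```

```text
[ 0.011 -0.189 -0.023]
tcp [193, 100] [143, 120]
t 11.68 pos [0.5953, 0.1963, 0.2757] yaw 10.26 -> xyz [-0.053, 0.217, 0.003] roll -0.002 rows 0.9 F [0.5, -1.0, -3.0] ff 30.0 op 21.2 tilt -1.0
```

View pics/c6.png

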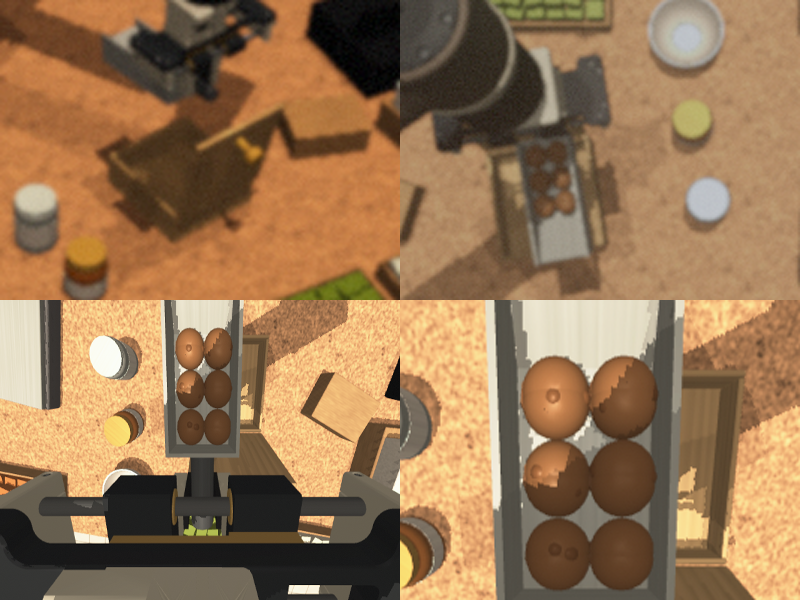

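>>> {"method": "carry_out", "body": {
  "commands": [
    {"fingers": 10, "xyz": [-0.01, 0.03, 0], "roll": 0},
    {"fingers": 10, "xyz": [-0.03, 0.1, 0], "roll": 0},
    {"fingers": 10, "xyz": [-0.045, 0.18, 0], "roll": 0},
    {"fingers": 10, "xyz": [-0.05, 0.22, 0], "roll": 0},
    {"fingers": 10, "xyz": [-0.05, 0.22, 0.03], "roll": 0},
    {"fingers": 10, "xyz": [-0.05, 0.22, 0.07], "roll": 0},
    {"fingers": 10, "xyz": [-0.05, 0.22, 0.11], "roll": 0},
    {"fingers": 10, "xyz": [-0.05, 0.22, 0.14], "roll": 0},
    {"fingers": 10, "xyz": [-0.05, 0.22, 0.16], "roll": 0},
    {"fingers": 10, "xyz": [-0.05, 0.22, 0.16], "roll": 0}
  ]
}}

```text
time_s: 12.92
tool_pos: [0.5979, 0.2525, 0.2354]
eef_rot: [[-0.984, -0.178, -0.0], [-0.178, 0.984, -0.0], [0.001, -0.0, -1.0]]
force: [-0.0, 0.5, -2.7]
opening: 0.241
finger_force: 30.0
```

```bash
cat >> h.py <<'E'
def see():
    q=cam('top');p=cam('scene');r={}
    for l in ('lid_handle',):
        a=models.look_for(l,q);b=models.look_for(l,p)
        if a and b: x,e=tri([(q,a[0]['uv']),(p,b[0]['uv'])]);print(l,x.round(4),np.round(e,4),[round(a[0]['conf'],2),round(b[0]['conf'],2)])
E
python3 -c "
from h import *
see();s=sensors.sense();print(np.round(s['wrist_torque'],3))
w=cam('wrist');print([(i,np.round(r[0]['uv']).tolist()) for i in ('nut1','lip','scoop','lid') for r in [models.look_for(i,w)] if r])
go(.598,.2535,.23,10)"
```

```text
lid_handle [0.6192 0.2188 0.1461] [0.0308 0.0308] [0.76, 0.8]
[ 0.044 -0.15  -0.046]
[('nut1', [305.0, 170.0]), ('lip', [324.0, 104.0]), ('scoop', [323.0, 106.0]), ('lid', [349.0, 216.0])]
t 13.38 pos [0.598, 0.2528, 0.2359] yaw 10.25 -> xyz [-0.001, 0.003, 0.024] roll 0.003 rows 0.1 F [0.1, -0.1, -3.3] ff 30.0 op 21.3 tilt -1.0
```

>>> {"method": "carry_out", "body": {
  "commands": [
    {"fingers": 10, "xyz": [0, 0, 0.016], "roll": 0},
    {"fingers": 10, "xyz": [0, 0, 0.032], "roll": 0},
    {"fingers": 10, "xyz": [0, 0, 0.048], "roll": 0},
    {"fingers": 10, "xyz": [0, 0, 0.06], "roll": 0}
  ]
}}

```text
time_s: 13.88
tool_pos: [0.5979, 0.2527, 0.2203]
eef_rot: [[-0.984, -0.178, -0.0], [-0.178, 0.984, -0.0], [0.0, -0.0, -1.0]]
force: [-0.6, 0.5, -4.0]
opening: 0.242
finger_force: 30.0
```

>>> {"method": "carry_out", "body": {
  "commands": [
    {"fingers": 10, "xyz": [0, 0, 0.012], "roll": 0},
    {"fingers": 10, "xyz": [0, 0, 0.024], "roll": 0},
    {"fingers": 10, "xyz": [0, 0, 0.036], "roll": 0},
    {"fingers": 10, "xyz": [0, 0, 0.048], "roll": 0}
  ]
}}

```text
time_s: 14.38
tool_pos: [0.598, 0.2528, 0.2087]
eef_rot: [[-0.984, -0.178, 0.0], [-0.178, 0.984, 0.0], [-0.0, 0.0, -1.0]]
force: [-1.0, 0.3, 1.7]
opening: 0.239
finger_force: 30.0
```

>>> {"method": "carry_out", "body": {
  "commands": [
    {"fingers": 10, "xyz": [0, 0, 0.012], "roll": 0},
    {"fingers": 10, "xyz": [0, 0, 0.024], "roll": 0},
    {"fingers": 10, "xyz": [0, 0, 0.036], "roll": 0},
    {"fingers": 10, "xyz": [0, 0, 0.036], "roll": 0}
  ]
}}

```text
time_s: 14.88
tool_pos: [0.5978, 0.2527, 0.1993]
eef_rot: [[-0.984, -0.178, -0.001], [-0.178, 0.984, -0.0], [0.001, -0.0, -1.0]]
force: [-0.2, 0.5, -3.1]
opening: 0.241
finger_force: 30.0
```

```bash
python3 -c "
from h import *
s=sensors.sense();print(np.round(s['wrist_torque'],3))
w=cam('wrist');print([(i,np.round(r[0]['uv']).tolist()) for i in ('nut1','lip','scoop','lid') for r in [models.look_for(i,w)] if r])
save(w,'w7.png')
go(.598,.2535,.2,10)"
```

```text
[-0.002 -0.183 -0.011]
[('nut1', [346.0, 90.0]), ('lip', [321.0, 164.0]), ('scoop', [322.0, 165.0]), ('lid', [348.0, 217.0])]
t 15.12 pos [0.598, 0.2528, 0.1998] yaw 10.25 -> xyz [-0.001, 0.003, -0.001] roll 0.003 rows 0.0 F [-0.5, -0.3, -3.1] ff 30.0 op 21.2 tilt -1.0
```

```bash
cat >> h.py <<'E'
def nuts(f):
    a=cv2.imread('pics/'+f)[:, 230:420];h=cv2.cvtColor(a,cv2.COLOR_BGR2HSV)
    m=cv2.inRange(h,(3,90,40),(14,255,200));m=cv2.morphologyEx(m,cv2.MORPH_OPEN,np.ones((7,7)))
    n,_,st,c=cv2.connectedComponentsWithStats(m)
    print(f,[(st[i][:4]+[230,0,0,0]).tolist()+[int(st[i][4])] for i in range(1,n) if st[i][4]>150])
def edges(f,col=322):
    a=cv2.cvtColor(cv2.imread('pics/'+f),cv2.COLOR_BGR2GRAY)[:,col-5:col+6].mean(1);d=np.abs(np.diff(a));print(f,[(int(i),round(float(d[i]))) for i in np.argsort(-d)[:10]])
E
python3 -c "
from h import *
for f in('w5.png','w6.png','w7.png'): nuts(f);edges(f)
"
```

```text
w5.png [[273, 28, 100, 59, 4665], [276, 89, 47, 53, 1959], [324, 89, 47, 52, 1964], [324, 143, 45, 49, 1738], [278, 144, 45, 48, 1727]]
w5.png [(355, 58), (313, 56), (303, 52), (314, 50), (304, 36), (287, 28), (212, 28), (323, 26), (324, 22), (356, 21)]
w6.png [[389, 24, 31, 22, 509], [281, 38, 91, 106, 7188], [284, 146, 85, 47, 3254], [230, 217, 14, 17, 187]]
w6.png [(355, 57), (313, 46), (305, 43), (314, 35), (209, 29), (306, 28), (323, 26), (42, 23), (324, 22), (41, 21)]
w7.png [[397, 18, 23, 140, 2390], [289, 25, 74, 123, 6673]]
w7.png [(355, 58), (313, 56), (308, 51), (314, 51), (309, 45), (66, 40), (72, 31), (323, 27), (13, 25), (29, 24)]
```

>>> {"method": "carry_out", "body": {
  "commands": [
    {"fingers": 10, "xyz": [-0.004, 0, 0.01], "roll": 0},
    {"fingers": 10, "xyz": [-0.008, 0, 0.02], "roll": 0},
    {"fingers": 10, "xyz": [-0.014, 0, 0.03], "roll": 0},
    {"fingers": 10, "xyz": [-0.02, 0, 0.04], "roll": 0},
    {"fingers": 10, "xyz": [-0.024, 0, 0.05], "roll": 0},
    {"fingers": 10, "xyz": [-0.024, 0, 0.05], "roll": 0}
  ]
}}

```text
time_s: 15.88
tool_pos: [0.6036, 0.2537, 0.1868]
eef_rot: [[-0.984, -0.178, -0.001], [-0.178, 0.984, -0.0], [0.001, -0.0, -1.0]]
force: [-0.2, -0.4, -1.6]
opening: 0.241
finger_force: 30.0
```

```bash
cat >> h.py <<'E'
def chk(f):
    w=cam('wrist');save(w,f);nuts(f);edges(f);s=sensors.sense();print('torque',np.round(s['wrist_torque'],3))
    print([(i,np.round(r[0]['uv']).tolist(),round(r[0]['conf'],2)) for i in ('lip','scoop','lid') for r in [models.look_for(i,w)] if r])
    go(.598,.2535,.2,10)
E
python3 -c "
from h import *
chk('w8.png')"
```

```text
w8.png [[401, 18, 19, 144, 2129], [295, 21, 60, 39, 1662]]
w8.png [(310, 64), (355, 58), (313, 55), (9, 54), (314, 50), (10, 47), (96, 38), (71, 37), (68, 33), (58, 31)]
torque [-0.029  0.074  0.012]
[('lip', [320.0, 164.0], 0.74), ('scoop', [321.0, 162.0], 0.78), ('lid', [372.0, 212.0], 0.62)]
t 16.07 pos [0.6038, 0.2538, 0.1873] yaw 10.24 -> xyz [0.023, 0.003, -0.051] roll 0.003 rows 0.2 F [-0.3, 0.5, -1.7] ff 30.0 op 21.2 tilt -1.0
```

>>> {"method": "carry_out", "body": {
  "commands": [
    {"fingers": 10, "xyz": [-0.006, 0, 0.01], "roll": 0},
    {"fingers": 10, "xyz": [-0.012, 0, 0.02], "roll": 0},
    {"fingers": 10, "xyz": [-0.018, 0, 0.03], "roll": 0},
    {"fingers": 10, "xyz": [-0.02, 0, 0.034], "roll": 0},
    {"fingers": 10, "xyz": [-0.02, 0, 0.034], "roll": 0}
  ]
}}

```text
time_s: 16.7
tool_pos: [0.6086, 0.2546, 0.1784]
eef_rot: [[-0.984, -0.178, -0.001], [-0.178, 0.984, -0.0], [0.001, -0.0, -1.0]]
force: [-0.7, 0.6, -1.8]
opening: 0.244
finger_force: 30.0
```

```bash
python3 -c "
from h import *
F=[]
for i in range(3):
    w=cam('wrist');s=sensors.sense();F.append(np.r_[s['force'],s['wrist_torque']])
print(np.mean(F,0).round(2))
chk('w9.png')
for r in models.look_for('nut1',w)[:8]: print('nut',np.round(r['uv']).tolist(),round(r['conf'],2),onz(w,r['uv'],.02).round(3))
cv2.imwrite('pics/w9b.png',cv2.resize(cv2.imread('pics/w9.png')[0:300,160:480],(640,600)))
"
```

```text
[-0.77 -0.71 -1.54 -0.04  0.11  0.01]
w9.png [[300, 15, 50, 32, 915], [403, 17, 17, 147, 1875], [265, 35, 19, 30, 354], [363, 60, 25, 28, 566]]
w9.png [(310, 60), (355, 58), (0, 55), (313, 53), (71, 50), (314, 45), (18, 40), (68, 33), (95, 28), (67, 26)]
torque [-0.005  0.064 -0.002]
[('lip', [323.0, 165.0], 0.67), ('scoop', [321.0, 164.0], 0.94), ('lid', [368.0, 214.0], 0.59)]
t 17.05 pos [0.6087, 0.2547, 0.1788] yaw 10.25 -> xyz [0.043, 0.003, -0.085] roll 0.003 rows 0.4 F [-0.5, 0.6, -1.5] ff 30.0 op 20.8 tilt -1.0
nut [377.0, 81.0] 0.94 [0.486 0.294 0.02 ]
nut [311.0, 30.0] 0.7 [0.449 0.212 0.02 ]
nut [268.0, 49.0] 0.66 [0.475 0.169 0.02 ]
nut [335.0, 28.0] 0.66 [0.442 0.237 0.02 ]
```

>>> {"method": "carry_out", "body": {
  "commands": [
    {"fingers": 10, "xyz": [0.01, 0, -0.03], "roll": 0},
    {"fingers": 10, "xyz": [0.02, 0, -0.08], "roll": 0},
    {"fingers": 10, "xyz": [0.03, 0, -0.14], "roll": 0},
    {"fingers": 10, "xyz": [0.03, 0, -0.2], "roll": 0},
    {"fingers": 10, "xyz": [0.03, 0, -0.26], "roll": 0},
    {"fingers": 10, "xyz": [0.03, 0, -0.32], "roll": 0},
    {"fingers": 10, "xyz": [0.03, 0, -0.36], "roll": 0},
    {"fingers": 10, "xyz": [0.03, 0, -0.38], "roll": 0},
    {"fingers": 10, "xyz": [0.03, 0, -0.38], "roll": 0}
  ]
}}

```text
time_s: 18.23
tool_pos: [0.6014, 0.2534, 0.2738]
eef_rot: [[-0.984, -0.178, 0.0], [-0.178, 0.984, 0.0], [-0.0, 0.0, -1.0]]
force: [-0.4, 1.1, -2.4]
opening: 0.243
finger_force: 30.0
```

```bash
python3 -c "
from h import *
F=[]
chk('w10.png')
w=cam('wrist')
for r in models.look_for('nut1',w)[:8]: print('nut',np.round(r['uv']).tolist(),round(r['conf'],2),onz(w,r['uv'],.02).round(3))
q=cam('top');p=cam('scene');save(q,'t10.png');save(p,'s10.png')
print([(np.round(r['uv']).tolist(),round(r['conf'],2),onz(q,r['uv'],.02).round(3).tolist()) for r in models.look_for('nut1',q)])
print([(l,np.round(r['uv']).tolist(),round(r['conf'],2)) for l in('scoop','lip','lid_handle') for r in models.look_for(l,p)[:1]])
go(.604,.1,.273,3)"
```

```text
w10.png [[385, 17, 35, 125, 3384], [307, 44, 36, 23, 495]]
w10.png [(36, 59), (355, 55), (310, 49), (71, 48), (45, 39), (35, 37), (313, 36), (312, 29), (96, 29), (37, 26)]
torque [ 0.023 -0.014  0.016]
[('lip', [321.0, 165.0], 0.88), ('scoop', [323.0, 163.0], 0.97), ('lid', [373.0, 208.0], 0.92)]
t 18.43 pos [0.6012, 0.2533, 0.2731] yaw 10.25 -> xyz [0.012, 0.003, 0.293] roll 0.003 rows 1.2 F [-0.3, -0.7, -2.4] ff 30.0 op 21.2 tilt -1.0
nut [336.0, 54.0] 0.59 [0.441 0.242 0.02 ]
nut [316.0, 56.0] 0.56 [0.449 0.214 0.02 ]
nut [365.0, 92.0] 0.52 [0.482 0.294 0.02 ]
nut [276.0, 69.0] 0.51 [0.475 0.162 0.02 ]
[([258.0, 217.0], 0.6, [0.55, 0.197, 0.02]), ([251.0, 248.0], 0.59, [0.45, 0.218, 0.02]), ([242.0, 251.0], 0.58, [0.443, 0.244, 0.02]), ([228.0, 241.0], 0.49, [0.472, 0.288, 0.02]), ([250.0, 208.0], 0.48, [0.576, 0.225, 0.02]), ([266.0, 242.0], 0.41, [0.472, 0.17, 0.02])]
[('scoop', [380.0, 141.0], 0.81), ('lip', [379.0, 139.0], 0.93), ('lid_handle', [391.0, 168.0], 0.61)]
t 18.82 pos [0.6014, 0.2534, 0.2738] yaw 10.25 -> xyz [0.099, -0.605, 0.003] roll 0.081 rows 2.5 F [-0.0, 0.1, -2.3] ff 30.0 op 21.4 tilt -1.0
```

```bash
python3 -c "
from h import *
w=cam('wrist');s=sensors.sense();R=np.array(s['eef_rot']);tp=np.array(s['tool_pos'])
for ax in (.028,.004):
  for th in (0,20,45,55,60,65,70,80,90):
    t=np.radians(th);o=[]
    for x,z in ((-95,35),(-45,3),(52,3),(52,48),(55,48),(115,45)):
        dx,dz=(x-85)/1e3,(z-34)/1e3
        a=dx*np.cos(t)-dz*np.sin(t);b=dx*np.sin(t)+dz*np.cos(t)
        o.append(round(proj(w,tp+R@np.array([-a,0,0])+[0,0,b+ax])[1]))
    print(ax,th,o)
q=cam('top');print('pan',onz(q,(402.5,224),.052))
for l in('pan','scale'):
  for r in models.look_for(l,q)[:1]: print(l,r['uv'],onz(q,r['uv'],.052))
for f in ('w6.png','w7.png','w8.png','w10.png'):
  g=cv2.cvtColor(cv2.imread('pics/'+f),cv2.COLOR_BGR2GRAY)
  for r in (20,40,60,80,110,150,180,200):
    a=g[r-3:r+4].mean(0);d=np.abs(a[4:]-a[:-4])[200:450];print(f,r,[int(202+i) for i in range(2,248) if d[i]>18 and d[i]==d[max(0,i-6):i+7].max()])
"
```

```text
0.028 0 [-140, 21, 183, 204, 209, 302]
0.028 20 [-35, 67, 197, 192, 198, 305]
0.028 45 [57, 123, 219, 190, 194, 298]
0.028 55 [87, 145, 229, 192, 195, 291]
0.028 60 [101, 155, 234, 193, 197, 287]
0.028 65 [115, 166, 239, 195, 198, 283]
0.028 70 [128, 177, 244, 197, 200, 278]
0.028 80 [154, 198, 255, 203, 205, 268]
0.028 90 [180, 219, 265, 209, 210, 257]
0.004 0 [-98, 32, 176, 192, 196, 279]
0.004 20 [-18, 72, 189, 182, 187, 280]
0.004 45 [62, 122, 209, 181, 184, 273]
0.004 55 [89, 142, 218, 183, 186, 266]
0.004 60 [102, 152, 222, 184, 187, 263]
0.004 65 [115, 162, 227, 186, 189, 259]
0.004 70 [127, 172, 232, 188, 191, 255]
0.004 80 [152, 192, 241, 193, 195, 246]
0.004 90 [176, 211, 250, 199, 200, 236]
pan [ 0.52755559 -0.25233517  0.052     ]
pan [400.9, 233.7] [ 0.49795265 -0.24672653  0.052     ]
scale [401.9, 231.1] [ 0.5058771  -0.24996384  0.052     ]
w6.png 20 [204, 217, 247, 262, 275, 283, 370, 383, 399, 418, 437]
w6.png 40 [208, 221, 232, 263, 277, 286, 314, 335, 361, 370, 381, 408, 442]
w6.png 60 [222, 232, 239, 264, 277, 323, 330, 339, 368, 382, 413, 425, 433]
w6.png 80 [20
[... 1024 characters left out ...]
9, 287, 332, 354, 388, 400]
w8.png 110 [217, 227, 256, 270, 286, 305, 354, 386, 397, 431, 439, 449]
w8.png 150 [227, 235, 259, 273, 291, 355, 365, 374, 394, 409, 426]
w8.png 180 [218, 240, 255, 278, 288, 357, 368, 398, 417, 443]
w8.png 200 [206, 245, 408, 438]
w10.png 20 [251, 272, 295, 303, 313, 323, 336, 372, 402, 412, 442]
w10.png 40 [207, 217, 226, 267, 384, 426]
w10.png 60 [230, 237, 268, 293, 305, 329, 342, 350, 383, 444]
w10.png 80 [206, 235, 249, 269, 294, 332, 354, 382, 435]
w10.png 110 [225, 271, 284, 305, 354, 380, 396, 416, 446]
w10.png 150 [229, 240, 254, 273, 290, 355, 378, 408, 419, 427]
w10.png 180 [265, 278, 288, 357, 358, 368, 387, 415, 444]
w10.png 200 [235, 258, 395, 411]
```

```bash
python3 -c "
from h import *
go(.579,.015,.273,-4.7)"
```

```text
t 19.02 pos [0.6014, 0.2534, 0.2738] yaw 10.25 -> xyz [0.258, -0.922, 0.003] roll 0.166 rows 3.8 F [0.0, -0.3, -1.9] ff 30.0 op 21.2 tilt -1.0
```

>>> {"method": "carry_out", "body": {
  "commands": [
    {"fingers": 10, "xyz": [0.01, -0.04, 0], "roll": 0.007},
    {"fingers": 10, "xyz": [0.035, -0.13, 0], "roll": 0.023},
    {"fingers": 10, "xyz": [0.075, -0.27, 0], "roll": 0.048},
    {"fingers": 10, "xyz": [0.12, -0.43, 0], "roll": 0.077},
    {"fingers": 10, "xyz": [0.165, -0.59, 0], "roll": 0.106},
    {"fingers": 10, "xyz": [0.21, -0.74, 0], "roll": 0.133},
    {"fingers": 10, "xyz": [0.24, -0.86, 0], "roll": 0.155},
    {"fingers": 10, "xyz": [0.258, -0.922, 0], "roll": 0.166},
    {"fingers": 10, "xyz": [0.258, -0.922, 0], "roll": 0.166}
  ]
}}

```text
time_s: 20.15
tool_pos: [0.5786, 0.0136, 0.2742]
eef_rot: [[-0.996, 0.084, 0.001], [0.084, 0.996, 0.0], [-0.001, 0.0, -1.0]]
force: [-0.3, -0.1, -1.7]
opening: 0.241
finger_force: 30.0
```

```bash
python3 -c "
from h import *
go(.557,-.262,.273,-19.6)"
```

```text
t 20.15 pos [0.5786, 0.0136, 0.2742] yaw -4.83 -> xyz [-0.007, -1.106, 0.004] roll 0.164 rows 4.4 F [-0.3, -0.1, -1.7] ff 30.0 op 21.1 tilt -1.0
```

>>> {"method": "carry_out", "body": {
  "commands": [
    {"fingers": 10, "xyz": [0, -0.04, 0], "roll": 0.007},
    {"fingers": 10, "xyz": [0, -0.14, 0], "roll": 0.023},
    {"fingers": 10, "xyz": [0, -0.28, 0], "roll": 0.048},
    {"fingers": 10, "xyz": [0, -0.43, 0], "roll": 0.077},
    {"fingers": 10, "xyz": [0, -0.59, 0], "roll": 0.106},
    {"fingers": 10, "xyz": [0, -0.74, 0], "roll": 0.133},
    {"fingers": 10, "xyz": [0, -0.87, 0], "roll": 0.155},
    {"fingers": 10, "xyz": [0, -0.96, 0], "roll": 0.164},
    {"fingers": 10, "xyz": [0, -1, 0], "roll": 0.164},
    {"fingers": 10, "xyz": [0, -1, 0], "roll": 0.164}
  ]
}}

```text
time_s: 21.4
tool_pos: [0.5585, -0.2341, 0.2735]
eef_rot: [[-0.943, 0.333, -0.0], [0.333, 0.943, 0.0], [0.0, 0.0, -1.0]]
force: [0.6, 1.0, -2.2]
opening: 0.241
finger_force: 30.0
```

```bash
python3 -c "
from h import *
p=cam('scene');q=cam('top')
for n,c in (('s',p),('t',q)):
    print(n,[(l,[(np.round(r['uv']).tolist(),round(r['conf'],2)) for r in models.look_for(l,c)[:7]]) for l in ('scoop','lip','nut1')])
go(.557,-.262,.18,-19.6)"
```

```text
s [('scoop', [([261.0, 172.0], 0.52), ([376.0, 168.0], 0.35)]), ('lip', [([260.0, 169.0], 0.63)]), ('nut1', [([357.0, 166.0], 0.42)])]
t [('scoop', [([402.0, 232.0], 0.63), ([258.0, 218.0], 0.57)]), ('lip', [([403.0, 230.0], 0.77)]), ('nut1', [([242.0, 251.0], 0.65), ([226.0, 237.0], 0.62), ([266.0, 242.0], 0.61), ([257.0, 217.0], 0.61), ([253.0, 247.0], 0.61), ([247.0, 209.0], 0.44)])]
t 21.8 pos [0.5586, -0.2336, 0.2739] yaw -19.41 -> xyz [-0.032, -0.109, 0.376] roll 0.002 rows 1.6 F [0.3, -0.3, -1.9] ff 30.0 op 21.4 tilt -1.0
```

>>> {"method": "carry_out", "body": {
  "commands": [
    {"fingers": 10, "xyz": [-0.01, -0.05, 0.04], "roll": 0},
    {"fingers": 10, "xyz": [-0.032, -0.109, 0.12], "roll": 0},
    {"fingers": 10, "xyz": [-0.032, -0.109, 0.2], "roll": 0},
    {"fingers": 10, "xyz": [-0.032, -0.109, 0.27], "roll": 0},
    {"fingers": 10, "xyz": [-0.032, -0.109, 0.32], "roll": 0},
    {"fingers": 10, "xyz": [-0.032, -0.109, 0.35], "roll": 0},
    {"fingers": 10, "xyz": [-0.032, -0.109, 0.37], "roll": 0},
    {"fingers": 10, "xyz": [-0.032, -0.109, 0.37], "roll": 0}
  ]
}}

```text
time_s: 22.8
tool_pos: [0.557, -0.2624, 0.1814]
eef_rot: [[-0.943, 0.333, 0.0], [0.333, 0.943, -0.0], [-0.0, -0.0, -1.0]]
force: [0.1, 0.3, -1.8]
opening: 0.241
finger_force: 30.0
```

>>> {"method": "carry_out", "body": {
  "commands": [
    {"fingers": 10, "xyz": [0, 0, 0.012], "roll": 0},
    {"fingers": 10, "xyz": [-0.003, 0, 0.024], "roll": 0},
    {"fingers": 10, "xyz": [-0.006, 0, 0.036], "roll": 0},
    {"fingers": 10, "xyz": [-0.01, 0, 0.048], "roll": 0}
  ]
}}

```text
time_s: 23.3
tool_pos: [0.5641, -0.265, 0.1734]
eef_rot: [[-0.943, 0.332, 0.011], [0.332, 0.943, -0.004], [-0.011, -0.0, -1.0]]
force: [7.9, -1.1, 13.5]
opening: 0.239
finger_force: 30.0
```

>>> {"method": "carry_out", "body": {
  "commands": [
    {"fingers": 10, "xyz": [-0.048, 0, 0], "roll": 0},
    {"fingers": 10, "xyz": [-0.088, 0, 0.014], "roll": 0},
    {"fingers": 10, "xyz": [-0.136, 0, 0.054], "roll": 0},
    {"fingers": 10, "xyz": [-0.184, 0, 0.098], "roll": 0}
  ]
}}

```text
time_s: 23.8
tool_pos: [0.6031, -0.2788, 0.1434]
eef_rot: [[-0.943, 0.333, -0.001], [0.333, 0.943, 0.0], [0.001, -0.0, -1.0]]
force: [-1.1, 0.7, -0.1]
opening: 0.242
finger_force: 30.0
```

```bash
python3 -c "
from h import *
chk('w11.png');go(.637,-.29,.072,-19.6)"
```

```text
w11.png [[399, 0, 21, 100, 1315]]
w11.png [(355, 53), (309, 43), (313, 41), (314, 34), (323, 23), (324, 20), (356, 19), (203, 17), (310, 13), (97, 12)]
torque [-0.174 -0.534  0.005]
[('lip', [321.0, 129.0], 0.59), ('scoop', [325.0, 128.0], 0.77)]
t 24.0 pos [0.6022, -0.2786, 0.1435] yaw -19.47 -> xyz [0.726, 2.001, -0.225] roll -0.327 rows 8.6 F [-0.3, 0.4, -1.1] ff 30.0 op 21.1 tilt -1.0
t 24.0 pos [0.6022, -0.2786, 0.1435] yaw -19.47 -> xyz [-0.147, 0.003, 0.286] roll 0.001 rows 1.3 F [-0.3, 0.4, -1.1] ff 30.0 op 21.1 tilt -1.0
```

>>> {"method": "carry_out", "body": {
  "commands": [
    {"fingers": 10, "xyz": [-0.048, 0, 0.052], "roll": 0},
    {"fingers": 10, "xyz": [-0.088, 0, 0.108], "roll": 0},
    {"fingers": 10, "xyz": [-0.124, 0, 0.16], "roll": 0}
  ]
}}

```text
time_s: 24.38
tool_pos: [0.6321, -0.289, 0.1033]
eef_rot: [[-0.943, 0.333, -0.001], [0.333, 0.943, 0.0], [0.001, 0.0, -1.0]]
force: [-1.3, 0.4, -0.6]
opening: 0.241
finger_force: 30.0
```

```bash
python3 -c "
from h import *
chk('w12.png');go(.637,-.29,.072,-19.6)
q=cam('top');save(q,'t12.png')
a=cv2.resize(cv2.imread('pics/w12.png')[0:300,160:480],(400,375));b=cv2.resize(cv2.imread('pics/w11.png')[0:300,160:480],(400,375))
cv2.imwrite('pics/w12b.png',np.hstack([a,b]))
"
```

```text
w12.png [[233, 152, 16, 34, 388], [400, 171, 18, 15, 214]]
w12.png [(355, 55), (307, 54), (313, 42), (205, 36), (314, 30), (197, 25), (323, 25), (198, 22), (204, 22), (199, 22)]
torque [-0.274 -0.579  0.024]
[('lip', [322.0, 112.0], 0.86), ('scoop', [324.0, 115.0], 0.63)]
t 24.57 pos [0.6315, -0.2889, 0.1039] yaw -19.46 -> xyz [0.85, 2.001, -0.383] roll -0.327 rows 8.8 F [-1.1, 0.7, -1.2] ff 30.0 op 21.0 tilt -1.0
t 24.57 pos [0.6315, -0.2889, 0.1039] yaw -19.46 -> xyz [-0.022, 0.003, 0.128] roll 0.002 rows 0.5 F [-1.1, 0.7, -1.2] ff 30.0 op 21.0 tilt -1.0
```

View pics/w12b.png

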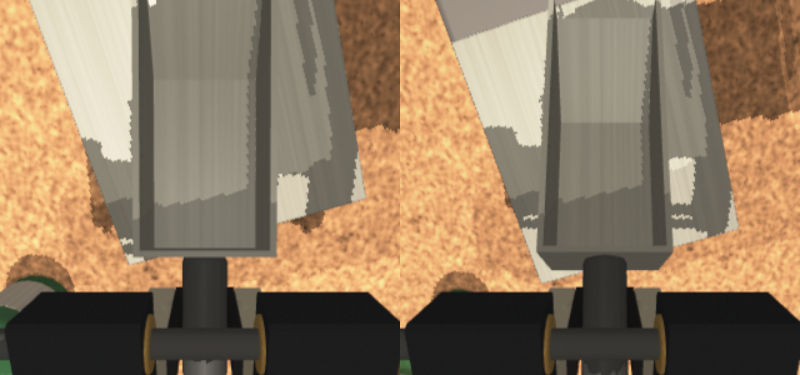

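>>> {"method": "carry_out", "body": {
  "commands": [
    {"fingers": 10, "xyz": [-0.028, 0, 0.05], "roll": 0},
    {"fingers": 10, "xyz": [-0.05, 0, 0.095], "roll": 0},
    {"fingers": 10, "xyz": [-0.062, 0, 0.13], "roll": 0},
    {"fingers": 10, "xyz": [-0.07, 0, 0.155], "roll": 0},
    {"fingers": 10, "xyz": [-0.076, 0, 0.17], "roll": 0},
    {"fingers": 10, "xyz": [-0.08, 0, 0.178], "roll": 0}
  ]
}}

```text
time_s: 25.38
tool_pos: [0.6506, -0.2956, 0.06]
eef_rot: [[-0.943, 0.333, -0.001], [0.333, 0.943, 0.0], [0.001, -0.0, -1.0]]
force: [-2.1, 0.4, 0.1]
opening: 0.235
finger_force: 30.0
```

```bash
python3 -c "
from h import *
chk('w13.png');go(.6086,-.28,.0583,-19.6)
"
```

```text
w13.png [[385, 160, 35, 47, 1053], [230, 167, 14, 41, 385]]
w13.png [(302, 61), (355, 58), (313, 53), (314, 43), (303, 31), (213, 27), (287, 27), (323, 26), (324, 22), (212, 22)]
torque [ 0.065  0.562 -0.031]
[('lip', [322.0, 108.0], 0.91)]
t 25.57 pos [0.6508, -0.2956, 0.0606] yaw -19.45 -> xyz [0.93, 2.001, -0.558] roll -0.327 rows 9.1 F [-0.8, 0.2, 0.1] ff 30.0 op 20.9 tilt -1.0
t 25.57 pos [0.6508, -0.2956, 0.0606] yaw -19.45 -> xyz [0.18, 0.003, 0.009] roll 0.002 rows 0.7 F [-0.8, 0.2, 0.1] ff 30.0 op 20.9 tilt -1.0
```

>>> {"method": "carry_out", "body": {
  "commands": [
    {"fingers": 10, "xyz": [0, 0, -0.02], "roll": 0},
    {"fingers": 10, "xyz": [0.01, 0, -0.04], "roll": 0},
    {"fingers": 10, "xyz": [0.04, 0, -0.04], "roll": 0},
    {"fingers": 10, "xyz": [0.085, 0, -0.04], "roll": 0},
    {"fingers": 10, "xyz": [0.13, 0, -0.04], "roll": 0},
    {"fingers": 10, "xyz": [0.165, 0.003, -0.04], "roll": 0},
    {"fingers": 10, "xyz": [0.18, 0.003, -0.03], "roll": 0},
    {"fingers": 10, "xyz": [0.18, 0.003, -0.015], "roll": 0},
    {"fingers": 10, "xyz": [0.18, 0.003, 0], "roll": 0},
    {"fingers": 10, "xyz": [0.18, 0.003, 0.006], "roll": 0}
  ]
}}

```text
time_s: 26.82
tool_pos: [0.6091, -0.2801, 0.0588]
eef_rot: [[-0.943, 0.333, 0.0], [0.333, 0.943, -0.0], [-0.0, -0.0, -1.0]]
force: [-0.0, 1.6, 8.0]
opening: 0.238
finger_force: 30.0
```

```bash
python3 -c "
from h import *
chk('w14.png');go(.6086,-.28,.0583,-19.6)
"
```

```text
w14.png []
w14.png [(302, 62), (313, 60), (355, 56), (314, 54), (287, 27), (213, 27), (303, 26), (323, 26), (324, 21), (214, 20)]
torque [-0.134 -0.316  0.041]
[('lip', [324.0, 107.0], 0.56), ('scoop', [326.0, 108.0], 0.86)]
t 27.02 pos [0.6089, -0.28, 0.0589] yaw -19.45 -> xyz [0.752, 1.998, -0.565] roll -0.327 rows 8.8 F [1.8, -0.5, 1.0] ff 30.0 op 21.0 tilt -1.0
t 27.02 pos [0.6089, -0.28, 0.0589] yaw -19.45 -> xyz [0.001, -0.0, 0.002] roll 0.002 rows 0.0 F [1.8, -0.5, 1.0] ff 30.0 op 21.0 tilt -1.0
```

>>> {"method": "carry_out", "body": {
  "commands": [
    {"fingers": 24, "xyz": [0, 0, 0], "roll": 0},
    {"fingers": 50, "xyz": [0, 0, 0], "roll": 0},
    {"fingers": 50, "xyz": [0, 0, 0], "roll": 0},
    {"fingers": 50, "xyz": [0, 0, 0], "roll": 0},
    {"fingers": 50, "xyz": [0, 0, 0], "roll": 0},
    {"fingers": 50, "xyz": [0, 0, -0.1], "roll": 0},
    {"fingers": 50, "xyz": [0, 0, -0.3], "roll": 0},
    {"fingers": 50, "xyz": [0, 0, -0.5], "roll": 0},
    {"fingers": 50, "xyz": [0, 0, -0.6], "roll": 0},
    {"fingers": 50, "xyz": [-0.1, 0, -0.7], "roll": 0}
  ]
}}

```text
time_s: 28.28
tool_pos: [0.6317, -0.288, 0.2363]
eef_rot: [[-0.943, 0.333, 0.002], [0.333, 0.943, -0.0], [-0.002, 0.001, -1.0]]
force: [0.2, 0.1, -0.1]
opening: 0.57
finger_force: 0.0
```

```bash
python3 -c "
from h import *
w=cam('wrist');p=cam('scene');save(w,'w15.png')
d=np.array([.942,-.335]);l=np.array([.4384,-.2201])
for f in ('w1.png',): pass
print([(k,[np.round(r['uv']).tolist() for r in models.look_for(k,w)[:1]]) for k in ('scoop','lip','pan','scale')])
print([round(float(x),1) for k in (0,.095,.15,.21) for x in proj(w,[*(l+(k+.003)*d),.086])])
edges('w15.png',int(proj(w,[*(l+.15*d),.086])[0]))
for r in (60,100,140):
    g=cv2.cvtColor(cv2.imread('pics/w15.png'),cv2.COLOR_BGR2GRAY);a=g[r-3:r+4].mean(0);dd=np.abs(a[4:]-a[:-4]);print(r,[int(2+i) for i in range(200,450) if dd[i]>15 and dd[i]==dd[i-6:i+7].max()])
print([(l_,np.round(r['uv']).tolist(),round(r['conf'],2)) for l_ in('lid','lid_handle','lid_hinge') for r in models.look_for(l_,p)[:1]])
go(.72,.0,.25,10)"
```

```text
[('scoop', [[322.0, 71.0]]), ('lip', [[322.0, 75.0]]), ('pan', [[291.0, 79.0]]), ('scale', [[291.0, 79.0]])]
[323.4, -14.3, 323.2, 86.4, 323.1, 137.0, 323.1, 186.8]
w15.png [(287, 71), (262, 57), (355, 52), (261, 50), (188, 46), (313, 45), (138, 41), (135, 37), (314, 36), (132, 35)]
60 [222, 243, 288, 298, 343, 351, 361, 372, 388, 426, 433, 445]
100 [206, 226, 242, 253, 278, 299, 350, 377, 400, 412, 433, 442]
140 [214, 229, 237, 267, 279, 314, 333, 346, 377, 400, 420]
[('lid', [394.0, 166.0], 0.6), ('lid_handle', [395.0, 167.0], 0.63), ('lid_hinge', [395.0, 165.0], 0.96)]
t 28.73 pos [0.6315, -0.288, 0.2331] yaw -19.45 -> xyz [0.05, 1.204, -0.068] roll -0.327 rows 4.8 F [-0.6, 0.3, -0.3] ff 0.0 op 50.1 tilt -1.0
```

```bash
python3 -c "
from h import *
go(.69,0,.26,-4)"
```

```text
t 28.73 pos [0.6315, -0.288, 0.2331] yaw -19.45 -> xyz [0.163, 1.164, -0.108] roll -0.172 rows 4.7 F [-0.6, 0.3, -0.3] ff 0.0 op 50.1 tilt -1.0
```

>>> {"method": "carry_out", "body": {
  "commands": [
    {"fingers": 0, "xyz": [0.03, 0.15, -0.1], "roll": -0.04},
    {"fingers": 0, "xyz": [0.06, 0.35, -0.11], "roll": -0.08},
    {"fingers": 0, "xyz": [0.09, 0.55, -0.11], "roll": -0.12},
    {"fingers": 0, "xyz": [0.12, 0.75, -0.11], "roll": -0.17},
    {"fingers": 0, "xyz": [0.14, 0.9, -0.11], "roll": -0.17},
    {"fingers": 0, "xyz": [0.14, 1, -0.11], "roll": -0.17},
    {"fingers": 0, "xyz": [0.14, 1, -0.11], "roll": -0.17}
  ]
}}

```text
time_s: 29.6
tool_pos: [0.6827, -0.0394, 0.2607]
eef_rot: [[-0.997, 0.071, -0.001], [0.071, 0.997, -0.0], [0.001, -0.0, -1.0]]
force: [-0.4, -0.6, 0.7]
opening: 0.003
finger_force: 0.0
```

```bash
python3 -c "
from h import *
p=cam('scene');q=cam('top');save(p,'s16.png');save(q,'t16.png')
for l in ('lid_handle','lid','lid_hinge'):
    a=models.look_for(l,q);b=models.look_for(l,p)
    if a and b: x,e=tri([(q,a[0]['uv']),(p,b[0]['uv'])]);print(l,x.round(4),np.round(e,4),a[0]['uv'],b[0]['uv'])
print(len(models.look_for('nut1',q)))
go(.701,.221,.255,10.4)"
```

```text
lid_hinge [0.6584 0.1027 0.2464] [0.1112 0.1112] [316.5, 190.8] [394.6, 165.6]
0
t 30.05 pos [0.6823, -0.0415, 0.2614] yaw -4.21 -> xyz [0.002, 1.053, 0.026] roll -0.162 rows 4.2 F [0.2, -0.0, -0.2] ff 0.0 op 0.4 tilt -1.0
```

>>> {"method": "carry_out", "body": {
  "commands": [
    {"fingers": 0, "xyz": [0, 0.15, 0], "roll": -0.04},
    {"fingers": 0, "xyz": [0, 0.35, 0], "roll": -0.08},
    {"fingers": 0, "xyz": [0, 0.55, 0], "roll": -0.12},
    {"fingers": 0, "xyz": [0, 0.75, 0], "roll": -0.162},
    {"fingers": 0, "xyz": [0, 0.9, 0], "roll": -0.162},
    {"fingers": 0, "xyz": [0, 1, 0], "roll": -0.162},
    {"fingers": 0, "xyz": [0, 1, 0], "roll": -0.162}
  ]
}}

```text
time_s: 30.92
tool_pos: [0.7005, 0.2099, 0.2608]
eef_rot: [[-0.983, -0.182, -0.001], [-0.182, 0.983, -0.0], [0.001, -0.0, -1.0]]
force: [0.1, -0.8, -0.4]
opening: 0.005
finger_force: 0.0
```

```bash
python3 -c "
from h import *
w=cam('wrist');save(w,'w17.png')
print([(l,[(np.round(r['uv']).tolist(),round(r['conf'],2)) for r in models.look_for(l,w)[:6]]) for l in ('lid_handle','lid','nut1')])
go(.701,.221,.19,10.4)
for r in (100,150,200,250): edges('w17.png',260)
for b,lat,z in ((.119,0,.22),(.14,0,.221),(.14,-.08,.221),(.14,.08,.221)): print(b,lat,proj(w,[.506+b*.983-lat*.18,.231+b*.18+lat*.983,z]).round())
"
```

```text
[('lid_handle', [([392.0, 136.0], 0.98), ([40.0, 30.0], 0.44)]), ('lid', [([390.0, 136.0], 0.67), ([414.0, 20.0], 0.32)]), ('nut1', [([357.0, 79.0], 0.73), ([415.0, 21.0], 0.72), ([336.0, 67.0], 0.58)])]
t 31.12 pos [0.7006, 0.2074, 0.2616] yaw 10.36 -> xyz [-0.011, 0.053, 0.286] roll -0.0 rows 1.2 F [-0.2, 0.5, 0.3] ff 0.0 op 0.3 tilt -1.0
w17.png [(233, 105), (232, 63), (355, 42), (313, 26), (323, 23), (324, 19), (356, 15), (175, 14), (354, 11), (314, 10)]
w17.png [(233, 105), (232, 63), (355, 42), (313, 26), (323, 23), (324, 19), (356, 15), (175, 14), (354, 11), (314, 10)]
w17.png [(233, 105), (232, 63), (355, 42), (313, 26), (323, 23), (324, 19), (356, 15), (175, 14), (354, 11), (314, 10)]
w17.png [(233, 105), (232, 63), (355, 42), (313, 26), (323, 23), (324, 19), (356, 15), (175, 14), (354, 11), (314, 10)]
0.119 0 [396. 127.]
0.14 0 [394. 154.]
0.14 -0.08 [293. 154.]
0.14 0.08 [495. 155.]
```

>>> {"method": "carry_out", "body": {
  "commands": [
    {"fingers": 0, "xyz": [-0.01, 0.05, 0.1], "roll": 0},
    {"fingers": 0, "xyz": [-0.01, 0.05, 0.2], "roll": 0},
    {"fingers": 0, "xyz": [-0.01, 0.05, 0.28], "roll": 0},
    {"fingers": 0, "xyz": [-0.01, 0.05, 0.28], "roll": 0}
  ]
}}

```text
time_s: 31.62
tool_pos: [0.6999, 0.2198, 0.1898]
eef_rot: [[-0.984, -0.18, -0.003], [-0.18, 0.984, -0.001], [0.003, -0.001, -1.0]]
force: [-0.0, -0.5, 0.2]
opening: 0.003
finger_force: 0.0
```

>>> {"method": "carry_out", "body": {
  "commands": [
    {"fingers": 0, "xyz": [0.1, 0, 0], "roll": 0},
    {"fingers": 0, "xyz": [0.21, 0, 0], "roll": 0},
    {"fingers": 0, "xyz": [0.3, 0, 0], "roll": 0},
    {"fingers": 0, "xyz": [0.4, 0, 0], "roll": 0},
    {"fingers": 0, "xyz": [0.51, 0, 0], "roll": 0},
    {"fingers": 0, "xyz": [0.63, 0, 0.012], "roll": 0},
    {"fingers": 0, "xyz": [0.73, 0, 0.04], "roll": 0},
    {"fingers": 0, "xyz": [0.81, 0, 0.11], "roll": 0},
    {"fingers": 0, "xyz": [0.88, 0, 0.2], "roll": 0},
    {"fingers": 0, "xyz": [0.92, 0, 0.27], "roll": 0}
  ]
}}

```text
time_s: 32.88
tool_pos: [0.4746, 0.1795, 0.1251]
eef_rot: [[-0.984, -0.181, 0.002], [-0.181, 0.984, 0.002], [-0.003, 0.001, -1.0]]
force: [0.6, -0.2, 2.3]
opening: 0.007
finger_force: 0.3
```

```bash
python3 -c "
from h import *
b=-.058;lat=-.046
go(.506+b*.983-lat*.18,.231+b*.18+lat*.983,.08,10.4)
p=cam('scene');print([(l,np.round(r['uv']).tolist(),round(r['conf'],2)) for l in('lid_handle','lid') for r in models.look_for(l,p)[:1]])
"
```

```text
t 32.88 pos [0.4746, 0.1795, 0.1251] yaw 10.41 -> xyz [0.072, -0.004, 0.18] roll 0.0 rows 0.8 F [0.6, -0.2, 2.3] ff 0.3 op 0.6 tilt -1.0
[('lid_handle', [374.0, 163.0], 0.61), ('lid', [376.0, 160.0], 0.94)]
```

>>> {"method": "carry_out", "body": {
  "commands": [
    {"fingers": 0, "xyz": [0.03, 0, 0.07], "roll": 0},
    {"fingers": 0, "xyz": [0.055, 0, 0.13], "roll": 0},
    {"fingers": 0, "xyz": [0.07, 0, 0.18], "roll": 0},
    {"fingers": 0, "xyz": [0.07, 0, 0.21], "roll": 0},
    {"fingers": 0, "xyz": [0.07, 0, 0.23], "roll": 0}
  ]
}}

```text
time_s: 33.65
tool_pos: [0.4578, 0.1766, 0.0663]
eef_rot: [[-0.983, -0.181, 0.0], [-0.181, 0.983, 0.0], [-0.0, -0.0, -1.0]]
force: [0.5, -0.2, 0.5]
opening: 0.007
finger_force: 0.2
```

>>> {"method": "carry_out", "body": {
  "commands": [
    {"fingers": 0, "xyz": [0, 0, 0.006], "roll": 0},
    {"fingers": 0, "xyz": [0, 0, 0.012], "roll": 0}
  ]
}}

```text
time_s: 33.9
tool_pos: [0.4576, 0.1766, 0.0635]
eef_rot: [[-0.983, -0.181, 0.0], [-0.181, 0.983, 0.0], [-0.0, 0.0, -1.0]]
force: [0.6, -0.3, 0.9]
opening: 0.003
finger_force: 0.2
```

>>> {"method": "carry_out", "body": {
  "commands": [
    {"fingers": 0, "xyz": [0, 0, 0.006], "roll": 0},
    {"fingers": 0, "xyz": [0, 0, 0.012], "roll": 0}
  ]
}}

```text
time_s: 34.15
tool_pos: [0.4574, 0.1765, 0.0604]
eef_rot: [[-0.983, -0.181, 0.0], [-0.181, 0.983, 0.0], [-0.0, 0.0, -1.0]]
force: [-0.7, 0.5, 0.2]
opening: 0.009
finger_force: 0.2
```

>>> {"method": "carry_out", "body": {
  "commands": [
    {"fingers": 0, "xyz": [0, 0, 0.012], "roll": 0},
    {"fingers": 0, "xyz": [0, 0, 0.024], "roll": 0}
  ]
}}

```text
time_s: 34.4
tool_pos: [0.4573, 0.1765, 0.0541]
eef_rot: [[-0.983, -0.181, 0.0], [-0.181, 0.983, 0.0], [-0.0, 0.0, -1.0]]
force: [-0.6, 0.2, 0.8]
opening: 0.007
finger_force: 0.2
```

```bash
python3 -c "
from h import *
F=[]
p=cam('scene');w=cam('wrist');save(w,'w18.png');save(p,'s18.png')
for l in('lid_handle','lid','nut1'):
  print(l,[(np.round(r['uv']).tolist(),round(r['conf'],2)) for r in models.look_for(l,p)[:3]],[(np.round(r['uv']).tolist(),round(r['conf'],2)) for r in models.look_for(l,w)[:3]])
C=lambda b,lat,z:[.506+b*.983-lat*.18,.231+b*.18+lat*.983,z]
for ph in (0,5,10,20):
    t=np.radians(ph);k=C(.085-.14*np.cos(t)+.04*np.sin(t),0,.06+.14*np.sin(t)+.04*np.cos(t));e=[C(.085-.17*np.cos(t),s,.06+.17*np.sin(t)) for s in(-.08,.08)]
    print(ph,'scene',proj(p,k).round(),[proj(p,x).round().tolist() for x in e],'wrist',proj(w,k).round(),[proj(w,x).round().tolist() for x in e])
go(.4574,.1765,.05,10.4)
"
```

```text
lid_handle [([373.0, 166.0], 0.56), ([333.0, 207.0], 0.16)] [([460.0, 234.0], 0.7)]
lid [([376.0, 167.0], 0.66)] [([462.0, 232.0], 0.74)]
nut1 [([315.0, 187.0], 0.63), ([248.0, 219.0], 0.32)] []
0 scene [361. 150.] [[340.0, 161.0], [371.0, 145.0]] wrist [406. 269.] [[270.0, 196.0], [515.0, 196.0]]
5 scene [362. 148.] [[340.0, 159.0], [371.0, 143.0]] wrist [412. 288.] [[265.0, 203.0], [531.0, 204.0]]
10 scene [363. 147.] [[340.0, 156.0], [372.0, 140.0]] wrist [418. 312.] [[260.0, 215.0], [549.0, 215.0]]
20 scene [365. 144.] [[342.0, 152.0], [374.0, 136.0]] wrist [432. 375.] [[248.0, 252.0], [593.0, 252.0]]
t 34.8 pos [0.4573, 0.1765, 0.0544] yaw 10.43 -> xyz [-0.0, -0.0, 0.018] roll 0.0 rows 0.1 F [-0.5, -0.6, -0.0] ff 0.0 op 0.6 tilt -1.0
```

```bash
python3 -c "
from h import *
a=cv2.imread('pics/w18.png');h=cv2.cvtColor(a,cv2.COLOR_BGR2HSV)
for c in range(200,641,40):
    g=cv2.cvtColor(a,cv2.COLOR_BGR2GRAY)[:,c-5:min(c+6,640)].mean(1);d=np.abs(g[3:]-g[:-3]);print(c,[(int(i+1),int(d[i])) for i in range(3,390) if d[i]>14 and d[i]==d[max(0,i-5):i+6].max()])
for r in range(100,300,20): print(r,[tuple(int(v) for v in h[r-2:r+3,c-2:c+3].reshape(-1,3).mean(0)) for c in range(200,600,40)])
m=cv2.inRange(h,(15,150,90),(32,255,255));n,_,st,_=cv2.connectedComponentsWithStats(m);print([st[i].tolist() for i in range(1,n) if st[i][4]>60])
b=cv2.imread('pics/s18.png');m=cv2.inRange(cv2.cvtColor(b,cv2.COLOR_BGR2HSV),(15,150,90),(32,255,255));n,_,st,_=cv2.connectedComponentsWithStats(m);print('scene',[st[i].tolist() for i in range(1,n) if st[i][4]>12 and 320<st[i][0]<430])
"
```

```text
200 [(5, 24), (14, 18), (26, 16), (32, 18), (53, 21), (60, 22), (67, 19), (93, 45), (109, 16), (154, 28), (171, 15), (179, 15), (188, 27), (217, 17), (261, 104), (287, 124), (298, 15), (305, 15), (313, 123), (323, 55), (355, 78)]
240 [(17, 18), (25, 27), (37, 18), (45, 15), (83, 18), (119, 64), (150, 15), (173, 17), (197, 27), (213, 32), (233, 158), (313, 48), (323, 56), (356, 78)]
280 [(7, 15), (32, 16), (52, 18), (70, 16), (86, 16), (95, 16), (104, 19), (113, 25), (133, 63), (199, 54), (207, 52), (215, 15), (232, 127), (313, 48), (323, 55), (355, 78)]
320 [(4, 14), (37, 16), (46, 24), (61, 16), (72, 15), (92, 23), (104, 38), (182, 15), (203, 24), (228, 60), (305, 160), (313, 134), (323, 55), (356, 78)]
360 [(6, 23), (29, 15), (38, 29), (45, 15), (53, 17), (106, 15), (124, 18), (182, 22), (202, 27), (232, 91), (233, 91), (309, 48), (323, 55), (356, 79)]
400 [(18, 64), (103, 18), (151, 17), (182, 20), (208, 25), (223, 16), (232, 125), (309, 48), (323, 55), (358, 31)]
440 [(70, 14), (118, 15), (149, 27), (166, 14), (180, 37), (212, 80), (238, 80), (256, 22), (287, 35), (307, 38), (323
[... 2042 characters left out ...]
(19, 111, 245), (20, 55, 104)]
260 [(24, 110, 194), (62, 7, 29), (58, 7, 29), (12, 31, 27), (50, 6, 28), (65, 8, 28), (54, 6, 28), (16, 122, 165), (18, 115, 229), (20, 55, 97)]
280 [(19, 23, 62), (41, 5, 31), (48, 6, 31), (19, 24, 63), (36, 4, 31), (57, 6, 31), (52, 7, 31), (20, 23, 62), (20, 24, 62), (21, 24, 62)]
[[438, 288, 19, 31, 360], [147, 315, 21, 8, 68], [257, 315, 23, 8, 87]]
scene [[359, 1, 9, 8, 43], [381, 0, 36, 51, 750], [389, 41, 10, 12, 49], [404, 52, 11, 14, 66], [416, 140, 15, 15, 79], [349, 144, 53, 44, 1186], [353, 180, 12, 12, 13], [379, 181, 14, 9, 23], [326, 194, 17, 15, 199], [391, 207, 74, 53, 560], [416, 225, 6, 8, 14], [410, 230, 13, 14, 40], [418, 243, 15, 8, 39]]
```

>>> {"method": "carry_out", "body": {
  "commands": [
    {"fingers": 0, "xyz": [0, 0, 0.012], "roll": 0},
    {"fingers": 0, "xyz": [0, 0, 0.024], "roll": 0}
  ]
}}

```text
time_s: 35.05
tool_pos: [0.4573, 0.1765, 0.0481]
eef_rot: [[-0.983, -0.181, 0.0], [-0.181, 0.983, 0.0], [-0.0, 0.0, -1.0]]
force: [0.3, 0.8, 0.3]
opening: 0.003
finger_force: 0.2
```

>>> {"method": "carry_out", "body": {
  "commands": [
    {"fingers": 0, "xyz": [0, 0, 0.008], "roll": 0},
    {"fingers": 0, "xyz": [0, 0, 0.016], "roll": 0}
  ]
}}

```text
time_s: 35.3
tool_pos: [0.4574, 0.1764, 0.0456]
eef_rot: [[-0.983, -0.182, 0.0], [-0.182, 0.983, -0.001], [-0.0, -0.001, -1.0]]
force: [-12.6, -2.3, 35.4]
opening: 0.005
finger_force: 17.7
```

>>> {"method": "carry_out", "body": {
  "commands": [
    {"fingers": 0, "xyz": [0, 0, -0.05], "roll": 0},
    {"fingers": 0, "xyz": [0, 0, -0.25], "roll": 0},
    {"fingers": 0, "xyz": [0, -0.1, -0.5], "roll": 0},
    {"fingers": 0, "xyz": [0, -0.3, -0.75], "roll": 0},
    {"fingers": 0, "xyz": [0, -0.55, -0.8], "roll": 0},
    {"fingers": 0, "xyz": [0, -0.8, -0.8], "roll": 0},
    {"fingers": 0, "xyz": [0, -1, -0.8], "roll": 0},
    {"fingers": 0, "xyz": [0, -1, -0.8], "roll": 0}
  ]
}}

```text
time_s: 36.3
tool_pos: [0.5024, -0.0729, 0.2443]
eef_rot: [[-0.984, -0.176, -0.0], [-0.176, 0.984, -0.0], [0.0, -0.0, -1.0]]
force: [-0.4, -0.4, -0.5]
opening: 0.004
finger_force: 0.0
```

```bash
python3 -c "
from h import *
p=cam('scene');q=cam('top');save(p,'s19.png');save(q,'t19.png')
C=lambda b,lat,z:[.506+b*.983-lat*.18,.231+b*.18+lat*.983,z]
for l in ('lid_handle','lid'):
    a=models.look_for(l,q);b=models.look_for(l,p);print(l,[(np.round(r['uv']).tolist(),round(r['conf'],2)) for r in a[:2]+b[:2]])
    if a and b: x,e=tri([(q,a[0]['uv']),(p,b[0]['uv'])]);print(x.round(4),np.round(e,4))
for ph in (0,5,10,20):
    t=np.radians(ph);k=C(.085-.14*np.cos(t)+.035*np.sin(t),.004,.06+.14*np.sin(t)+.035*np.cos(t));e=[C(.085-.17*np.cos(t)+.008*np.sin(t),s,.068+.17*np.sin(t)) for s in(-.08,.08)]
    print(ph,'knob',proj(q,k).round(1),proj(p,k).round(1),'edge',[proj(q,x).round().tolist() for x in e])
for f,(x0,x1,y0,y1) in (('t19.png',(200,300,180,280)),('s19.png',(325,420,120,200))):
    h=cv2.cvtColor(cv2.imread('pics/'+f),cv2.COLOR_BGR2HSV)[y0:y1,x0:x1];m=cv2.inRange(h,(17,165,80),(32,255,255));n,_,st,c=cv2.connectedComponentsWithStats(m);print(f,[(st[i][:5]+[x0,y0,0,0,0]).tolist() for i in range(1,n) if st[i][4]>5])
print('nuts',[(np.round(r['uv']).tolist(),round(r['conf'],2)) for r in models.look_for('nut1',q)[:7]])
print('scoop',[(np.round(r['uv']).tolist(),round(r['conf'],2)) for r in models.look_for('scoop',q)[:2]])
go(.4,0,.24,0)
"
```

```text
lid_handle [([235.0, 206.0], 0.64), ([372.0, 168.0], 0.64), ([257.0, 207.0], 0.49)]
[0.5666 0.2311 0.1064] [0.0201 0.0201]
lid [([238.0, 208.0], 0.75), ([371.0, 163.0], 0.69), ([211.0, 252.0], 0.57)]
[0.56  0.222 0.126] [0.0163 0.0163]
0 knob [243.3 248.1] [361.6 150.5] edge [[274.0, 253.0], [222.0, 263.0]]
5 knob [242.2 246.8] [362.4 148.7] edge [[273.0, 253.0], [220.0, 262.0]]
10 knob [241.1 245.2] [363.3 147.1] edge [[273.0, 252.0], [219.0, 261.0]]
20 knob [238.8 240.8] [365.6 144.6] edge [[271.0, 249.0], [216.0, 259.0]]
t19.png []
s19.png [[362, 147, 6, 7, 26], [327, 195, 15, 5, 57]]
nuts [([464.0, 185.0], 0.73)]
scoop [([409.0, 230.0], 0.72)]
t 36.7 pos [0.5026, -0.0682, 0.2444] yaw 10.54 -> xyz [0.353, 0.343, 0.017] roll 0.117 rows 2.0 F [0.3, 0.0, 0.3] ff 0.0 op 0.0 tilt -1.0
```

```bash
python3 -c "
from h import *
print(manip.sign_off())"
```

```text
the job is handed in; nothing more can be done
None
```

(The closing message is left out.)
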